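Bed the heat sink and push the power module under the inspection lamp

ROBOT

A 6-joint arm with a two-finger parallel gripper is mounted at the origin on the work surface. World frame = base frame: x ahead of the robot, y to its left, z up, the work surface at z = 0. Lengths are in m, angles in rad, forces in N, time in s.
With the tool pointing down it reaches from about 0.25 to 0.775 m from the base axis. Payload 4 kg.
Tool frame: the origin (TCP) lies at the centre of the arm's flange, where the gripper is bolted on; the fingertips stand ahead of it and the grasp point (between the pads) lies 180 mm ahead of it (robot.tcp_to_tips is the z of the fingertips in the tool frame, in m); z points along the fingers, y is the direction in which the jaws open and shut (so a half turn about z gives the same grasp; the last joint's range is limited). The gripper opens to 94 mm and grips with 3 to 60 N. Pads are 16 mm wide; open, the fingers measure 119 mm over their backs; the gripper's body (75 mm by 177 mm) begins 78 mm behind the grasp point.
Start: joints at [-0.103, 0.087, 1.371, -0, 1.684, -0.103], TCP at [0.55, -0, 0.405] pointing down, gripper open.
Joint ranges: [-3.1, 3.1], [-0.76, 2.03], [0.27, 2.55], [-1.08, 4.22], [0.17, 2.65], [-2.57, 2.57]. Speed limits (rad/s): [2.79, 2.79, 3.14, 3.14, 3.14, 3.14].

INTERFACE

Orientations are given as [roll, pitch, yaw] about the fixed x, y, z axes, in that order (R = Rz(yaw) Ry(pitch) Rx(roll)).
In Python, from bench import robot gives the robot as it stands.
- The arm moves only by the tool move_arm, never from a script. Its argument "increments" is a list that holds one entry, the list of rows, each a list of 7 numbers: the opening, from 0 (shut) to 1 (fully open), then the shift along the tool's x, y, z as a fraction of full scale, then the turn, a rotation vector about the tool's x, y, z as a fraction of full scale. In form: [[[jaw, dx, dy, dz, rx, ry, rz], ...]]. A call has 1 to 8 rows; each row is the pose to reach, as a shift and turn from the pose commanded when the call began, along the tool's axes at that moment; what a row does not reach only later rows make up. Full scale, the value 1, is 0.1 m for a shift and pi/2 rad for a turn. A row lasts 1/12 s, in which the tool goes at most 41.7 mm and 7.16 degrees, less where a joint would pass 70% of its speed; a pose out of reach is approached as far as the arm can. A call with a number of a shift or a turn outside -1 to 1 is refused whole. A call with a gripper value outside its range is refused whole. The fingers move at their own pace and stop on an object; the grip force is fixed at half the most. Time passes only in rows, so rows that repeat a pose let the fingers close. It gives the time, the measured TCP pose, the force and the opening at its end, in the units of the state.
- robot.get_obs(): the state, without advancing time (a new reading comes with each control period).
- robot.snapshot(name): name is "scene" or "side" or "wrist"; returns (picture, depth): 384x512x3 uint8, red, green, blue; 384x512 float32, m along the optical axis (not along the pixel's ray), 0 where there is no reading.
- robot.camera_params(name): a dict with "mtx" (3x3 intrinsics, pixels), "k1" (the pictures are not rectified: a ray, as slopes to the right and down, at radius r is drawn at 1 + k1 r^2 times it, then the intrinsics apply), "R" (3x3) and "t" (3): a world point X has camera coordinates R X + t. Camera axes: x right, y down, z forward; pixel columns grow to the right and rows downward; lengths in m; the calibration is good to about 2 mm. A picture is of the moment at which its call begins: read the wrist's pose just before it. camera_params takes no time and is no camera call; for the wrist camera it gives the pose at the moment of the call.
- robot.close_job(): hands the job in, once; it reports no verdict.
The state is a dict: "time": time; "joint_positions": joint angles; "qvel": joint speeds; "joint_torque": joint torques, N m; "tool_pos": TCP position; "ee_rot": TCP orientation; "wrist_force": force on the tool from outside, world axes, zero at the start; "wrist_torque": the same for the moment, N m; "width": finger opening in m.
Only numpy, scipy, OpenCV 4.12 (cv2) and the standard library are available. Lean on these libraries where they do the work, as an engineer would, in place of code of your own. Each camera call takes 0.05 s, during which the arm holds its last target.

TASK

Lift the heat sink out of its open nest and set it gently into the bed on top of the flat steel power module, let go of it, and then push the module, with the heat sink lying in its bed, across the bench under the inspection lamp until it stands squarely within the four corner marks. Slide the module, do not lift or tip it; do not bump the lamp, and leave all the other things on the bench where they are.

Things in the scene. Friction and masses are not known exactly. Their poses are not given: they have to be found in the camera images.
- module: Power module: loose flat bare-steel case, too wide to grip, 0.7 kg, 110 mm (x) by 130 mm (y), 36 mm high, in front of the robot, turned up to 17 deg. Origin: centre of the underside, z up. On top is a bed 70 mm (x) by 100 mm (y), floor 36 mm above the bench, framed by lips 10 mm wide whose tops are 44 mm above the bench.
- heatsink: Aluminium heat sink, 0.16 kg, lying in the nest. Base 60 mm (x) by 90 mm (y), 8 mm thick; an upright web 10 mm thick (x), 80 mm long (y) rises along its middle to 50 mm above the underside: grip this. Low fins 13 to 29 mm either side of the middle reach 14 mm. Origin: centre of the underside, z up. In the module's bed its long side lies along the module's long side (either way round).
- nest: Nest: fixed grey block, 100 mm (x) by 130 mm (y) by 22 mm high, with an open cavity 64 mm (x) by 94 mm (y) and 14 mm deep (floor 8 mm above the bench). Origin: centre of the underside; z up.
- lamp: Inspection lamp: fixed bridge over the marked spot, left or right of the nest. Origin: centre of the spot, on the bench; x is the way in, y across. Four flat black corner marks frame 130 mm (x) by 150 mm (y): the module stands inside with 10 mm to spare all round, its 130 mm side across. Legs: x -60 to -20 mm, y 96 to 114 mm on both sides; feet x -75 to -5, y 95 to 115, 4 mm high.
- lamp_bar (a point): Middle of the underside of the lamp's light bar, 125 mm above the bench; axes as the lamp's. The bar is 70 mm deep (x from -75 to -5 mm from the spot's centre, over the robot-side half of the spot), 230 mm wide (y), 24 mm thick (27 mm with ribs).
- spray: Bystander: upright spray can, 52 mm diameter, 150 mm high, between lamp and nest. Origin: centre of its underside.
- jar: Bystander: upright amber jar, 50 mm diameter, 70 mm high. Origin: centre of its underside.
- flux: Bystander: upright white bottle, 44 mm diameter, 110 mm high. Origin: centre of its underside.
- spool: Bystander: solder spool standing on end, 60 mm diameter, 46 mm high, at the back. Origin: centre of its underside.
- meter: Bystander: black multimeter lying flat, 150 mm (x) by 75 mm (y), 32 mm high (dial to 38 mm). Origin: centre of its underside.
- driver: Bystander: screwdriver lying on the bench at the left, 170 mm long along its x (handle at -x), about 30 mm high. Origin: about the middle of its underside.
- mug: Bystander: white mug, 76 mm diameter, 90 mm high, handle at its +y side. Origin: centre of its underside.

How it is judged:
On the way:
1. the heat sink lies flat in the module's bed, let go, while the module is still well short of the marked spot (x of heatsink in the frame of module between -0.008 and 0.008 m and y of heatsink in the frame of module between -0.008 and 0.008 m and z of heatsink in the frame of module between 0.032 and 0.04 m and angle between the z axis of heatsink and the z axis of module, either way round below 0.06 rad and contact force between the fingers and heatsink below 0.05 N and horizontal distance between module and lamp above 0.06 m), for 0.2 s.
At the end, for the whole second after the job is handed in: The module stands flat and at rest within 12 mm of the centre of the marked spot along and across, square to it within 0.13 rad (either way round), with the heat sink lying flat in its bed (within 8 mm of the bed's middle, its underside within 4 mm of the bed's floor) (x of module in the frame of lamp between -0.012 and 0.012 m and y of module in the frame of lamp between -0.012 and 0.012 m and angle between the x axis of module and the x axis of lamp, either way round below 0.13 rad and height (world z) of module below 0.006 m and angle between module's own z axis and vertical below 0.05 rad and linear speed of each of module, heatsink below 0.01 m/s and x of heatsink in the frame of module between -0.008 and 0.008 m and y of heatsink in the frame of module between -0.008 and 0.008 m and z of heatsink in the frame of module between 0.032 and 0.04 m and angle between the z axis of heatsink and the z axis of module, either way round below 0.06 rad); the robot touches nothing.
It fails at once if the module is lifted (over 15 mm) or tipped (over 0.25 rad) (height (world z) of module above 0.015 m or angle between module's own z axis and vertical above 0.25 rad).
It fails at once if the heat sink is dropped (falls freely faster than 0.45 m/s) (contact force between anything else and heatsink below 0.02 N and linear speed of heatsink above 0.45 m/s).
It fails at once if the lamp is bumped (over 10 N) (contact force between lamp and anything else above 10 N).
It fails at once if a bystander is moved by more than 30 mm (distance of any of spray, jar, flux, spool, meter, driver, mug from where it was at the start of the episode above 0.03 m).
It fails at once if an upright bystander is tipped over (angle between any of spray, jar, flux, spool, meter, mug's own z axis and vertical above 0.5 rad).
It also fails if it takes over 72 s, if anything falls off the work surface, if the arm or the gripper's body presses on something with over 40 N, if the wrist force passes 120 N, or if a joint passes its speed limit or range.

## Working session

There is one attempt and no reset: what is moved stays moved. The work goes in short steps, Python scripts to look and compute and a tool call to move; the robot and the scene stay as the last step left them, time stands still between calls to the robot, and variables do not carry over. Pictures are saved under pics/ and viewed, and the job is handed in when it is done.

Besides the shell and the picture viewer there is one more tool, called as a command line: name --argument value ..., lists and objects as JSON in quotes. move_arm: Moves the arm, as the interface text tells. Its arguments: {"type":"object","properties":{"increments":{"type":"array","items":{"type":"array","items":{"type":"array","items":{"type":"number","minimum":-1,"maximum":1}}}}},"required":["increments"]}

```bash
ls; mkdir -p pics; python3 - <<'E'
from bench import robot
import cv2,numpy as np
for n in ["scene","side","wrist"]:
    p=robot.camera_params(n); im,d=robot.snapshot(n)
    cv2.imwrite(f"pics/{n}0.png",im[:,:,::-1]); np.savez(f"{n}0.npz",im=im,d=d,**p)
    print(n,p)
print(robot.get_obs(),robot.tcp_to_tips)
E
```

```text
pics
scene {'mtx': array([[373.6964344 ,   0.        , 258.59064066],
       [  0.        , 373.6964344 , 195.09426841],
       [  0.        ,   0.        ,   1.        ]]), 'k1': 0.02793926720592215, 'R': array([[-0.67116881,  0.74122969, -0.01053492],
       [ 0.45922481,  0.40457895, -0.79084035],
       [-0.58193214, -0.53562527, -0.61193183]]), 't': array([ 0.36668517, -0.18404298,  1.67838386])}
side {'mtx': array([[433.80569471,   0.        , 258.10372919],
       [  0.        , 433.80569471, 192.74194902],
       [  0.        ,   0.        ,   1.        ]]), 'k1': -0.14500215229051902, 'R': array([[-0.94374877, -0.33064195, -0.00376329],
       [-0.24274687,  0.70050871, -0.67108979],
       [ 0.22452666, -0.63242663, -0.74136653]]), 't': array([0.50226523, 0.21796623, 1.16348042])}
wrist {'mtx': array([[277.29905157,   0.        , 255.58760821],
       [  0.        , 277.29905157, 191.91774352],
       [  0.        ,   0.        ,   1.        ]]), 'k1': -0.05783673509546542, 'R': array([[ 9.99995225e-01,  3.34122202e-04, -3.07228452e-03],
       [ 1.11103141e-03, -9.66539905e-01,  2.56513892e-01],
       [-2.88377861e-03, -2.56516080e-01, -9.66535661e-01]]), 't': array([-0.54825804, -0.02566154,  0.39293535])}
{'time': 0.15, 'joint_positions': array([-1.03110868e-01,  8.77845032e-02,  1.37192506e+00, -2.52261574e-05,
        1.68356295e+00, -1.03096985e-01]), 'qvel': array([ 0.00021512, -0.00197791, -0.00563685, -0.00061724, -0.00113498,
       -0.00033242]), 'joint_torque': array([ 1.24418581e-03, -3.40636396e+01, -3.02795255e+01,  7.18983379e-02,
        3.04441026e-02, -1.11468453e-04]), 'tool_pos': array([ 5.49913179e-01, -5.42862946e-06,  4.03764039e-01]), 'ee_rot': array([-3.13991913e+00, -1.47944238e-04,  1.57077950e+00]), 'wrist_force': array([0.1254568 , 0.88609483, 0.26170915]), 'wrist_torque': array([-0.05006741, -0.05263097,  0.0239765 ]), 'width': 0.09419083248444043} 0.1992
```

View pics/scene0.png

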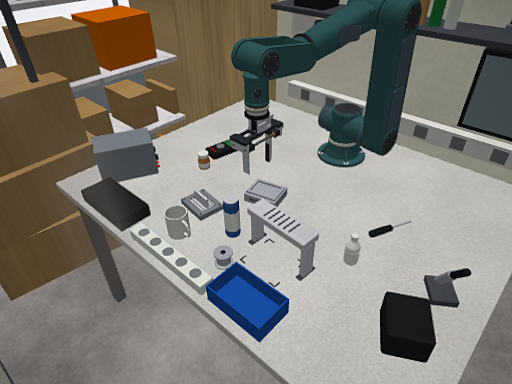

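View pics/side0.png

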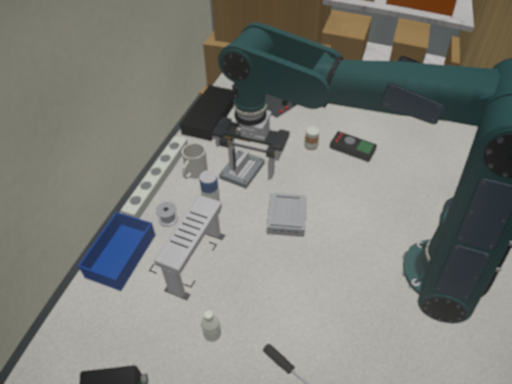

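View pics/wrist0.png

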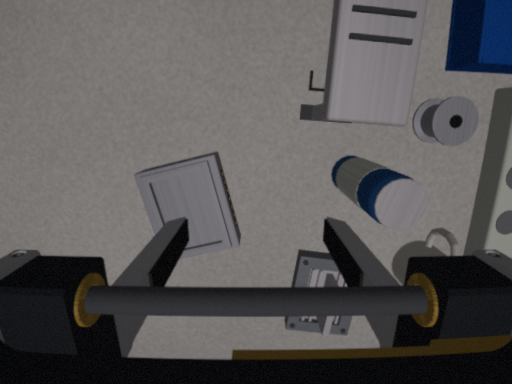

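The scene view shows the nest with the heat sink at about (200,203), module (265,190), lamp (283,235), and spray can (232,215). The wrist view shows the module at (190,205), the nest at (320,292) and the lamp bar at (375,60). Next I'll measure from the depth data.

```bash
cat > h.py <<'E'
import numpy as np,cv2
def cloud(im,d,p):
    h,w=d.shape
    u,v=np.meshgrid(np.arange(w),np.arange(h))
    pts=np.stack([u,v],-1).reshape(-1,1,2).astype(np.float64)
    n=cv2.undistortPoints(pts,p["mtx"],np.array([float(p["k1"]),0,0,0])).reshape(h,w,2)
    c=np.dstack([n[...,0]*d,n[...,1]*d,d]).reshape(-1,3)
    W=(c-p["t"])@p["R"]
    W=W.reshape(h,w,3); W[d<=0]=np.nan
    return W
def topdown(W,im,x0=.2,x1=.95,y0=-.4,y1=.55,s=600/.95,zmax=.2):
    # image: rows = x decreasing down, cols = y decreasing right (left=+y)
    out=np.zeros((int((x1-x0)*s),int((y1-y0)*s),3),np.uint8);
    P=W.reshape(-1,3);C=im.reshape(-1,3)
    m=np.isfinite(P[:,0])&(P[:,2]<zmax)&(P[:,0]>x0)&(P[:,0]<x1)&(P[:,1]>y0)&(P[:,1]<y1)
    P=P[m];C=C[m];o=np.argsort(P[:,2]);P=P[o];C=C[o]
    r=((x1-P[:,0])*s).astype(int).clip(0,out.shape[0]-1);c=((y1-P[:,1])*s).astype(int).clip(0,out.shape[1]-1)
    out[r,c]=C[:,::-1]
    return out
def load(n):
    z=np.load(n);return cloud(z["im"],z["d"],z),z["im"],z
def rect(P):
    # min-area rect in x,y
    (c,s,a)=cv2.minAreaRect(P[:,:2].astype(np.float32)*1000);return np.array(c)/1000,np.array(s),a
E
python3 - <<'E'
from h import *
for n in ["scene","side","wrist"]:
    W,im,z=load(n+"0.npz")
    f=W.reshape(-1,3);m=(f[:,2]>-.02)&(f[:,2]<.02)&(f[:,0]>.3)&(f[:,0]<.9)&(abs(f[:,1])<.4)
    print(n,m.sum(),np.median(f[m,2]), np.std(f[m,2]))
    cv2.imwrite(f"pics/td_{n}.png",topdown(W,im))
    def box(x0,x1,y0,y1,z0,z1):
        return f[(f[:,0]>x0)&(f[:,0]<x1)&(f[:,1]>y0)&(f[:,1]<y1)&(f[:,2]>z0)&(f[:,2]<z1)]
    np.save(n+"_W.npy",W)
E
```

```text
scene 19479 -0.0007846090601767099 0.004367682232605914
side 33425 -0.00012860716567106848 0.0037493731640290983
wrist 89869 0.0010297473156495054 0.0027054197802256247
```

```bash
python3 - <<'E'
import cv2,numpy as np
a=cv2.imread("pics/td_scene.png");b=cv2.imread("pics/td_side.png")
print(a.shape)
c=cv2.imread("pics/td_wrist.png")
cv2.imwrite("pics/td_all.png",np.hstack([cv2.resize(i,None,fx=.66,fy=.66) for i in (a,c)]))
E
```

```text
(473, 600, 3)
```

View pics/td_all.png

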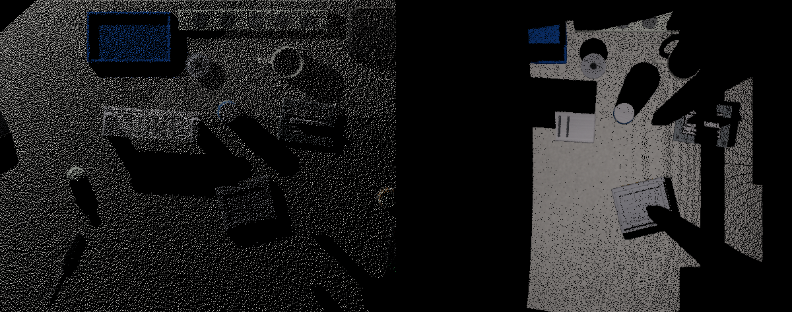

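View pics/td_side.png

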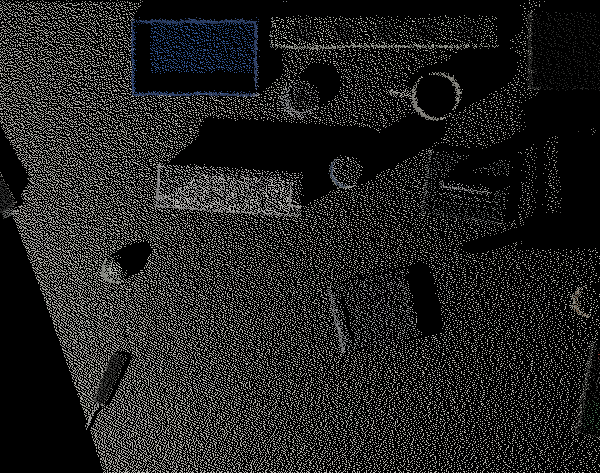

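```bash
python3 - <<'E'
from h import *
def go(n,name,x0,x1,y0,y1,z0,z1):
    f=np.load(n+"_W.npy").reshape(-1,3)
    P=f[(f[:,0]>x0)&(f[:,0]<x1)&(f[:,1]>y0)&(f[:,1]<y1)&(f[:,2]>z0)&(f[:,2]<z1)]
    if len(P)<10: print(n,name,len(P));return
    # trim lonely pts
    c,s,a=rect(P); print(n,name,len(P),c.round(4),s.round(1),round(a,1),"z",np.percentile(P[:,2],[5,50,95]).round(4))
for n in ["scene","side","wrist"]:
    go(n,"lampbar",.55,.75,.05,.34,.14,.16)
    go(n,"module",.36,.56,-.16,.04,.03,.05)
    go(n,"nest",.58,.74,-.27,-.1,.018,.026)
    go(n,"web",.58,.74,-.27,-.1,.05,.07)
    go(n,"spray",.6,.75,-.05,.06,.1,.155)
    go(n,"feet",.5,.75,.05,.34,.02,.1)
E
```

```text
scene lampbar 1323 [0.6523 0.1864] [232.6  72.6] 86.7 z [0.1435 0.1476 0.1508]
scene module 630 [ 0.4661 -0.0404] [108.6 130. ] 13.5 z [0.0315 0.0361 0.0442]
scene nest 399 [ 0.656  -0.1872] [134.5 102. ] 81.6 z [0.0184 0.0206 0.024 ]
scene web 51 [ 0.6568 -0.1865] [80.4 11.6] 82.0 z [0.0516 0.0566 0.059 ]
scene spray 305 [0.6824 0.0049] [50.1 48.6] 24.0 z [0.1035 0.138  0.1502]
scene feet 430 [0.6521 0.1875] [230.2  44. ] 86.1 z [0.025  0.0583 0.0954]
side lampbar 2144 [0.6501 0.1862] [232.9  72.4] 85.7 z [0.1445 0.1484 0.1518]
side module 1330 [ 0.4575 -0.0427] [110.2 132. ] 12.9 z [0.0329 0.037  0.0453]
side nest 542 [ 0.6537 -0.1886] [135.9 102.1] 81.8 z [0.0185 0.0217 0.025 ]
side web 70 [ 0.6547 -0.1861] [75.6 14.2] 80.0 z [0.0504 0.0574 0.0608]
side spray 401 [0.6768 0.0033] [52.1 51.4] 82.0 z [0.105  0.1414 0.1516]
side feet 408 [0.6489 0.1863] [230.9  41.9] 86.2 z [0.024  0.0568 0.0947]
wrist lampbar 10747 [0.6445 0.1217] [97.9 70.6] 86.3 z [0.1482 0.1499 0.1525]
wrist module 6525 [ 0.4579 -0.0424] [110.3 129. ] 13.5 z [0.0356 0.0373 0.0456]
wrist nest 1663 [ 0.6538 -0.186 ] [131.6  99.9] 82.5 z [0.0196 0.0226 0.0241]
wrist web 190 [ 0.6535 -0.1858] [80.7 10.6] 83.0 z [0.051  0.0584 0.0596]
wrist spray 3343 [0.6773 0.0033] [50.5 50. ] 21.3 z [0.1074 0.1501 0.1516]
wrist feet 124 [0.6334 0.0775] [15.5 36.2] 55.6 z [0.0222 0.0418 0.0609]
```

```bash
cat > m.py <<'E'
import sys,numpy as np
from bench import robot
from scipy.spatial.transform import Rotation as Ro
np.set_printoptions(suppress=True)
def cur():
    o=robot.get_obs();return np.array(o["tool_pos"]),Ro.from_euler("xyz",o["ee_rot"]),o
def rot(yaw,tilt=0):
    """tool x at world heading yaw(deg), tool down; tilt(deg): fingers swing towards tool +x heading"""
    R=Ro.from_euler("z",yaw,degrees=True)*Ro.from_euler("x",180,degrees=True)
    # tool z toward tool x: rotate about tool y by +tilt
    return R*Ro.from_rotvec([0,np.radians(tilt),0])
def plan(tip,yaw,tilt=0,L=.1992,sag=.0012):
    p,R,o=cur(); R1=rot(yaw,tilt)
    t=np.array(tip)-R1.apply([0,0,L])+[0,0,sag]
    d=R.inv().apply(t-p); r=(R.inv()*R1).as_rotvec()
    print("time",o["time"],"tip",(p+R.apply([0,0,L])).round(4),"w",round(o["width"],4),"F",o["wrist_force"].round(1),"q",o["joint_positions"].round(2))
    print("shift/0.1",(d/.1).round(3),"turn",(r/(np.pi/2)).round(4),"deg",np.degrees(np.linalg.norm(r)).round(1))
if __name__=="__main__":
    a=[float(v) for v in sys.argv[1:]]
    plan(a[:3],a[3],a[4] if len(a)>4 else 0)
E
python3 m.py .654 -.186 .1 82
```

```text
time 0.15 tip [0.5496 0.     0.2046] w 0.0942 F [0.1 0.9 0.3] q [-0.1   0.09  1.37 -0.    1.68 -0.1 ]
shift/0.1 [-1.86   1.043  1.032] turn [-0.0011 -0.      0.0889] deg 8.0
```

move_arm --increments '[[[1,-0.3,0.17,0,0,0,0.04],[1,-0.6,0.35,0,0,0,0.089],[1,-0.9,0.52,0,0,0,0.089],[1,-0.9,0.52,0,0,0,0.089]]]'

```text
time: 0.48
tool_pos: [0.6037, -0.0946, 0.4027]
ee_rot: [-3.141, 0.003, 1.426]
wrist_force: [-1.0, 0.0, 0.8]
width: 0.0938
```

```bash
python3 m.py .654 -.186 .1 82
```

```text
time 0.4833 tip [ 0.6034 -0.0951  0.2035] w 0.0938 F [-1.   0.   0.8] q [-0.25  0.22  1.22 -0.    1.7  -0.1 ]
shift/0.1 [-0.829  0.631  1.024] turn [-0.0006  0.0017 -0.0034] deg 0.3
```

move_arm --increments '[[[1,-0.3,0.21,0.2,0,0,0],[1,-0.6,0.42,0.4,0,0,0],[1,-0.83,0.63,0.6,0,0,0],[1,-0.83,0.63,0.6,0,0,0],[1,-0.83,0.63,0.6,0,0,0]]]'

```text
time: 0.9
tool_pos: [0.6528, -0.1819, 0.3407]
ee_rot: [-3.135, -0.002, 1.429]
wrist_force: [-0.3, 0.5, 0.4]
width: 0.0939
```

```bash
python3 m.py .654 -.186 .03 82; python3 - <<'E'
from h import *
from bench import robot
n="wrist"
p=robot.camera_params(n); im,d=robot.snapshot(n)
cv2.imwrite("pics/wrist1.png",im[:,:,::-1]); np.savez("wrist1.npz",im=im,d=d,**p)
W=cloud(im,d,p);f=W.reshape(-1,3)
def go(name,x0,x1,y0,y1,z0,z1):
    P=f[(f[:,0]>x0)&(f[:,0]<x1)&(f[:,1]>y0)&(f[:,1]<y1)&(f[:,2]>z0)&(f[:,2]<z1)]
    if len(P)<10: print(n,name,len(P));return
    c,s,a=rect(P); print(n,name,len(P),c.round(4),s.round(1),round(a,1),"z",np.percentile(P[:,2],[5,50,95]).round(4))
go("nest",.58,.74,-.27,-.1,.018,.026)
go("web",.63,.68,-.24,-.13,.053,.063)
E
```

```text
time 0.9 tip [ 0.6515 -0.1813  0.1415] w 0.0939 F [-0.3  0.5  0.4] q [-0.36  0.39  1.13  0.    1.63 -0.21]
shift/0.1 [-0.041  0.025  1.103] turn [-0.0044 -0.0013 -0.0013] deg 0.4
wrist nest 6705 [ 0.6536 -0.1868] [129.6 100.5] 82.1 z [0.0214 0.0228 0.0241]
wrist web 786 [ 0.6538 -0.186 ] [80.1  9.8] 82.4 z [0.0575 0.0587 0.0599]
```

View pics/wrist1.png

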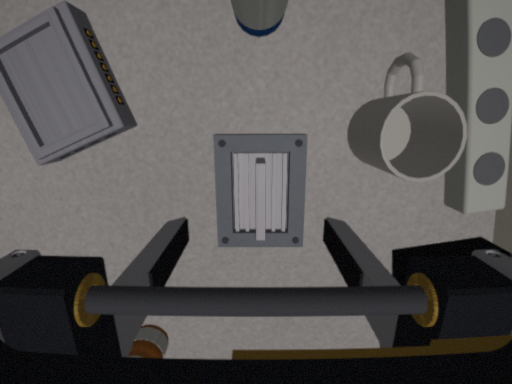

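Web at (262,200) is lined up midway between the fingers; the measured web is 80 x 10 mm at z 58.7 mm, as specified. I'll descend.

move_arm --increments '[[[1,-0.04,0.02,0.3,0,0,0],[1,-0.04,0.02,0.6,0,0,0],[1,-0.04,0.02,0.8,0,0,0],[1,-0.04,0.02,0.8,0,0,0],[1,-0.04,0.02,0.8,0,0,0]]]'

```text
time: 1.37
tool_pos: [0.6539, -0.1836, 0.2657]
ee_rot: [-3.141, -0.0, 1.433]
wrist_force: [0.3, -0.0, 0.3]
width: 0.0936
```

```bash
python3 m.py .6538 -.186 .03 82.2
```

```text
time 1.3667 tip [ 0.6539 -0.1835  0.0665] w 0.0936 F [ 0.3 -0.   0.3] q [-0.36  0.43  1.23  0.    1.48 -0.22]
shift/0.1 [-0.024  0.002  0.353] turn [-0.0001 -0.0003 -0.0013] deg 0.1
```

move_arm --increments '[[[1,0,0,0.15,0,0,0],[1,0,0,0.3,0,0,0],[1,0,0,0.3,0,0,0],[1,0,0,0.3,0,0,0],[1,0,0,0.3,0,0,0]]]'

```text
time: 1.78
tool_pos: [0.6549, -0.185, 0.2379]
ee_rot: [3.137, 0.001, 1.431]
wrist_force: [0.2, 0.7, -0.3]
width: 0.094
```

```bash
python3 m.py .6538 -.186 .03 82.2
```

```text
time 1.7833 tip [ 0.6557 -0.1853  0.0387] w 0.094 F [ 0.2  0.7 -0.3] q [-0.36  0.45  1.25  0.    1.43 -0.22]
shift/0.1 [-0.011 -0.01   0.075] turn [ 0.0029  0.0005 -0.002 ] deg 0.3
```

move_arm --increments '[[[1,0,0,0.07,0,0,0],[1,0,0,0.07,0,0,0],[1,0,0,0.07,0,0,0],[0,0,0,0.07,0,0,0],[0,0,0,0.07,0,0,0],[0,0,0,0.07,0,0,0],[0,0,0,0.07,0,0,0],[0,0,0,0.07,0,0,0]]]'

```text
time: 2.45
tool_pos: [0.6543, -0.1853, 0.2277]
ee_rot: [3.141, 0.0, 1.431]
wrist_force: [-0.5, 0.6, -0.7]
width: 0.0636
```

move_arm --increments '[[[0,0,0,0,0,0,0],[0,0,0,0,0,0,0],[0,0,0,0,0,0,0],[0,0,0,0,0,0,0]]]'

```text
time: 2.78
tool_pos: [0.6542, -0.1852, 0.2277]
ee_rot: [3.142, -0.0, 1.431]
wrist_force: [0.6, 0.1, 0.4]
width: 0.0376
```

```bash
python3 m.py .6538 -.186 .13 82.2
```

```text
time 2.7833 tip [ 0.6543 -0.1852  0.0285] w 0.0376 F [0.6 0.1 0.4] q [-0.36  0.46  1.26  0.    1.42 -0.22]
shift/0.1 [-0.008 -0.003 -1.027] turn [ 0.     -0.     -0.0023] deg 0.2
```

move_arm --increments '[[[0,0,0,0,0,0,0],[0,0,0,0,0,0,0],[0,0,0,0,0,0,0],[0,0,0,0,0,0,0],[0,0,0,0,0,0,0],[0,0,0,0,0,0,0]]]'

```text
time: 3.28
tool_pos: [0.6543, -0.1852, 0.2277]
ee_rot: [3.141, -0.0, 1.431]
wrist_force: [1.2, 0.3, -0.3]
width: 0.0095
```

```bash
python3 m.py .6538 -.186 .13 82.2
```

```text
time 3.2833 tip [ 0.6544 -0.1852  0.0285] w 0.0095 F [ 1.2  0.3 -0.3] q [-0.36  0.46  1.26  0.    1.42 -0.22]
shift/0.1 [-0.009 -0.004 -1.027] turn [ 0.0002 -0.     -0.0023] deg 0.2
```

move_arm --increments '[[[0,0,0,-0.1,0,0,0],[0,0,0,-0.3,0,0,0],[0,0,0,-0.6,0,0,0],[0,0,0,-0.9,0,0,0],[0,0,0,-1,0,0,0],[0,0,0,-1,0,0,0]]]'

```text
time: 3.78
tool_pos: [0.6548, -0.1854, 0.3329]
ee_rot: [3.133, 0.002, 1.431]
wrist_force: [0.5, -0.3, -0.4]
width: 0.0095
```

```bash
python3 m.py .458 -.042 .128 103.4
```

```text
time 3.7833 tip [ 0.6564 -0.186   0.1337] w 0.0095 F [ 0.5 -0.3 -0.4] q [-0.36  0.4   1.14  0.    1.6  -0.22]
shift/0.1 [ 1.146 -2.149  0.024] turn [ 0.0052  0.0022 -0.2379] deg 21.4
```

move_arm --increments '[[[0,0.1,-0.15,0,0,0,0],[0,0.25,-0.4,0,0,0,-0.05],[0,0.4,-0.7,0,0,0,-0.1],[0,0.55,-1,0,0,0,-0.13],[0,0.55,-1,0,0,0,-0.13]]]'

```text
time: 4.2
tool_pos: [0.5579, -0.1135, 0.3231]
ee_rot: [-3.13, -0.006, 1.639]
wrist_force: [1.2, 0.7, -3.1]
width: 0.0097
```

```bash
python3 m.py .458 -.042 .128 103.4
```

```text
time 4.2 tip [ 0.5556 -0.1125  0.1239] w 0.0097 F [ 1.2  0.7 -3.1] q [-0.3   0.16  1.45  0.    1.54 -0.37]
shift/0.1 [ 0.781 -0.949 -0.038] turn [-0.0071 -0.0043 -0.1056] deg 9.5
```

move_arm --increments '[[[0,0.2,-0.25,0,0,0,-0.03],[0,0.45,-0.55,0,0,0,-0.07],[0,0.65,-0.85,0,0,0,-0.1],[0,0.7,-0.9,0,0,0,-0.1],[0,0.7,-0.9,0,0,0,-0.1],[0,0.7,-0.9,0,0,0,-0.1],[0,0.7,-0.9,0,0,0,-0.1]]]'

```text
time: 4.78
tool_pos: [0.4695, -0.0533, 0.3274]
ee_rot: [3.141, 0.0, 1.792]
wrist_force: [0.4, -0.1, -1.5]
width: 0.0098
```

```bash
python3 m.py .458 -.042 .128 103.4; python3 - <<'E'
from h import *
from bench import robot
from m import cur
pp,RR,o=cur()
n="wrist"
p=robot.camera_params(n); im,d=robot.snapshot(n)
cv2.imwrite("pics/wrist2.png",im[:,:,::-1]); np.savez("wrist2.npz",im=im,d=d,**p)
W=cloud(im,d,p);f=W.reshape(-1,3)
def go(name,x0,x1,y0,y1,z0,z1):
    P=f[(f[:,0]>x0)&(f[:,0]<x1)&(f[:,1]>y0)&(f[:,1]<y1)&(f[:,2]>z0)&(f[:,2]<z1)]
    if len(P)<10: print(n,name,len(P));return
    c,s,a=rect(P); print(n,name,len(P),c.round(4),s.round(1),round(a,1),"z",np.percentile(P[:,2],[5,50,95]).round(4))
go("module",.36,.56,-.16,.06,.03,.048)
go("sinkbase",.40,.52,-.13,.06,.09,.125)
E
```

```text
time 4.7833 tip [ 0.4695 -0.0534  0.1282] w 0.0098 F [ 0.4 -0.1 -1.5] q [-0.23 -0.06  1.67 -0.    1.53 -0.45]
shift/0.1 [ 0.136 -0.087 -0.01 ] turn [ 0.0001  0.0003 -0.0084] deg 0.8
wrist module 7208 [ 0.4577 -0.0426] [110.8 129.1] 13.5 z [0.0358 0.0375 0.0457]
wrist sinkbase 4492 [ 0.4693 -0.0543] [60.4 90.2] 12.6 z [0.1155 0.1172 0.1233]
```

View pics/wrist2.png

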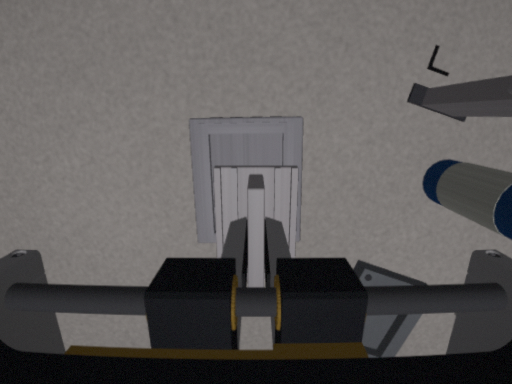

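The sink at (256,220) is held straight. Module centre is (0.4577, -0.0425) at 13.5°, and the sink hangs 1 mm off the tool axis.

move_arm --increments '[[[0,0.06,-0.04,0.05,0,0,-0.009],[0,0.14,-0.088,0.15,0,0,-0.009],[0,0.14,-0.088,0.3,0,0,-0.009],[0,0.14,-0.088,0.4,0,0,-0.009],[0,0.14,-0.088,0.4,0,0,-0.009],[0,0.14,-0.088,0.4,0,0,-0.009],[0,0.14,-0.088,0.4,0,0,-0.009]]]'

```text
time: 5.42
tool_pos: [0.4574, -0.0413, 0.2881]
ee_rot: [3.141, 0.0, 1.806]
wrist_force: [-0.5, 0.6, -1.9]
width: 0.0099
```

```bash
python3 m.py .4579 -.0415 .0565 103.5; python3 - <<'E'
from h import *
from bench import robot
n="wrist"
p=robot.camera_params(n); im,d=robot.snapshot(n)
cv2.imwrite("pics/wrist3.png",im[:,:,::-1])
W=cloud(im,d,p);f=W.reshape(-1,3)
def go(name,x0,x1,y0,y1,z0,z1):
    P=f[(f[:,0]>x0)&(f[:,0]<x1)&(f[:,1]>y0)&(f[:,1]<y1)&(f[:,2]>z0)&(f[:,2]<z1)]
    if len(P)<10: print(n,name,len(P));return
    c,s,a=rect(P); print(n,name,len(P),c.round(4),s.round(1),round(a,1),"z",np.percentile(P[:,2],[5,50,95]).round(4))
go("module",.36,.56,-.16,.06,.03,.048)
go("sinkbase",.40,.52,-.13,.06,.065,.09)
E
```

```text
time 5.4167 tip [ 0.4575 -0.0413  0.0889] w 0.0099 F [-0.5  0.6 -1.9] q [-0.21 -0.06  1.76 -0.    1.45 -0.45]
shift/0.1 [-0.003  0.005  0.312] turn [ 0.0004  0.0002 -0.0001] deg 0.0
wrist module 7784 [ 0.4557 -0.0342] [110.7 111.8] 13.5 z [0.0358 0.0386 0.0457]
wrist sinkbase 4512 [ 0.4573 -0.0418] [60.3 89.5] 13.6 z [0.0762 0.0779 0.084 ]
```

View pics/wrist3.png

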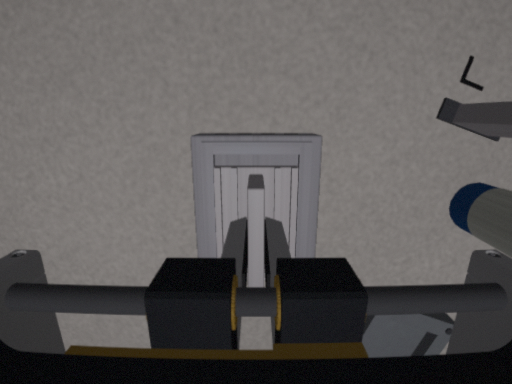

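Centred. Lowering slowly.

move_arm --increments '[[[0,0,0,0.08,0,0,0],[0,0,0,0.16,0,0,0],[0,0,0,0.23,0,0,0],[0,0,0,0.27,0,0,0],[0,0,0,0.28,0,0,0],[0,0,0,0.29,0,0,0],[0,0,0,0.3,0,0,0],[0,0,0,0.3,0,0,0]]]'

```text
time: 6.13
tool_pos: [0.457, -0.0411, 0.2578]
ee_rot: [3.141, 0.0, 1.806]
wrist_force: [0.2, 0.3, -2.4]
width: 0.0102
```

move_arm --increments '[[[0,0,0,0,0,0,0],[0,0,0,0,0,0,0]]]'

```text
time: 6.3
tool_pos: [0.457, -0.041, 0.258]
ee_rot: [3.141, 0.0, 1.806]
wrist_force: [-0.7, -0.3, -1.9]
width: 0.0097
```

```bash
python3 m.py .4579 -.0415 .0565 103.5
```

```text
time 6.3 tip [ 0.4572 -0.0411  0.0588] w 0.0097 F [-0.7 -0.3 -1.9] q [-0.21 -0.04  1.8  -0.    1.38 -0.45]
shift/0.1 [-0.006  0.007  0.011] turn [0.0004 0.0002 0.    ] deg 0.0
```

move_arm --increments '[[[0,0,0,0.01,0,0,0],[0,0,0,0.02,0,0,0],[0,0,0,0.02,0,0,0],[0,0,0,0.02,0,0,0]]]'

```text
time: 6.63
tool_pos: [0.4569, -0.041, 0.2557]
ee_rot: [3.142, 0.0, 1.806]
wrist_force: [0.1, -0.3, -1.1]
width: 0.0098
```

move_arm --increments '[[[0,0,0,0.01,0,0,0],[0,0,0,0.01,0,0,0],[0,0,0,0.01,0,0,0]]]'

```text
time: 6.88
tool_pos: [0.4569, -0.041, 0.2557]
ee_rot: [3.141, 0.0, 1.807]
wrist_force: [-1.9, 0.5, 5.0]
width: 0.0099
```

Contact felt (+5 N). Releasing.

move_arm --increments '[[[0.4,0,0,0,0,0,0],[0.4,0,0,0,0,0,0],[0.4,0,0,0,0,0,0],[0.4,0,0,0,0,0,0],[0.4,0,0,0,0,0,0],[0.4,0,0,0,0,0,0],[0.4,0,0,0,0,0,0],[0.4,0,0,0,0,0,0]]]'

```text
time: 7.55
tool_pos: [0.4569, -0.041, 0.2546]
ee_rot: [3.142, -0.0, 1.806]
wrist_force: [-0.2, -0.4, 1.0]
width: 0.0376
```

move_arm --increments '[[[0.4,0,0,-0.1,0,0,0],[0.4,0,0,-0.3,0,0,0],[0.4,0,0,-0.6,0,0,0],[0.4,0,0,-0.8,0,0,0],[0.4,0,0,-0.8,0,0,0]]]'

```text
time: 7.97
tool_pos: [0.4581, -0.0412, 0.3408]
ee_rot: [3.132, 0.005, 1.806]
wrist_force: [-0.9, 1.2, 1.7]
width: 0.0375
```

```bash
cat > look.py <<'E'
import sys
from h import *
from bench import robot
from m import cur
n,tag,zb=sys.argv[1],sys.argv[2],None
p=robot.camera_params(n); im,d=robot.snapshot(n)
cv2.imwrite(f"pics/{tag}.png",im[:,:,::-1]); np.savez(tag+".npz",im=im,d=d,**p)
W=cloud(im,d,p);f=W.reshape(-1,3)
if len(sys.argv)>3:
    cx,cy=map(float,sys.argv[3:5])
    def go(name,z0,z1,r=.09):
        P=f[(np.hypot(f[:,0]-cx,f[:,1]-cy)<r)&(f[:,2]>z0)&(f[:,2]<z1)]
        if len(P)<10: print(n,name,len(P));return
        c,s,a=rect(P); print(n,name,len(P),c.round(4),s.round(1),round(a,1),"z",np.percentile(P[:,2],[5,50,95]).round(4))
    go("module",.030,.048,.11)
    go("base+fins",.0465,.054,.07);go("web",.08,.092,.06)
E
python3 m.py .458 -.2 .15 103.5; python3 look.py wrist w4 .458 -.042; python3 look.py scene s4 .462 -.041;python3 look.py side d4 .458 -.042
```

```text
time 7.9667 tip [ 0.4602 -0.0417  0.1416] w 0.0375 F [-0.9  1.2  1.7] q [-0.21 -0.1   1.68  0.    1.55 -0.45]
shift/0.1 [-1.544 -0.37  -0.093] turn [0.0062 0.003  0.0001] deg 0.6
wrist module 8380 [ 0.4577 -0.0429] [110.6 128.7] 13.5 z [0.0361 0.0443 0.0459]
wrist base+fins 1419 [ 0.4547 -0.0441] [ 81.4 119. ] 9.8 z [0.0476 0.0507 0.0518]
wrist web 998 [ 0.4566 -0.0415] [10.  79.5] 13.6 z [0.0854 0.0867 0.0878]
scene module 458 [ 0.4645 -0.0413] [107.4 131.8] 15.4 z [0.032  0.0409 0.047 ]
scene base+fins 89 [ 0.4681 -0.0401] [ 55. 102.] 29.4 z [0.0468 0.0484 0.0525]
scene web 51 [ 0.4605 -0.0425] [17.4 80.8] 11.3 z [0.0802 0.0836 0.0867]
side module 1122 [ 0.4576 -0.0432] [110.3 134.1] 13.2 z [0.0331 0.0422 0.0466]
side base+fins 187 [ 0.457  -0.0424] [ 86.5 117.1] 11.1 z [0.0466 0.0491 0.0527]
side web 81 [ 0.4568 -0.0438] [ 9.8 81.4] 13.5 z [0.0832 0.0856 0.0888]
```

View pics/w4.png

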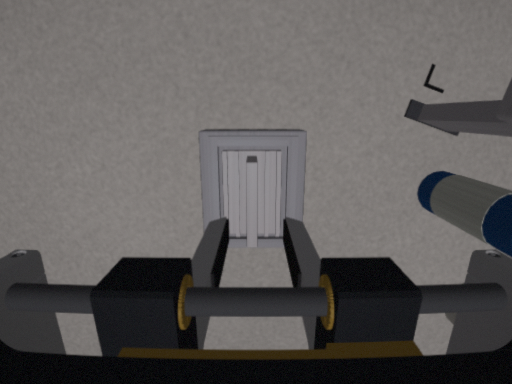

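Heat sink sits flat in the bed (web top at 86.7 mm, offset about 1.5 mm, and the yaw matches). Next I'll go behind the module's −y face for the sideways push.

```bash
python3 m.py .4794 -.1331 .12 103.5
```

```text
time 8.1167 tip [ 0.4566 -0.041   0.1352] w 0.0375 F [ 0.5  1.3 -0.9] q [-0.21 -0.09  1.69  0.    1.54 -0.45]
shift/0.1 [-0.949  0.006  0.14 ] turn [-0.0002 -0.0001 -0.    ] deg 0.0
```

move_arm --increments '[[[0.6,-0.3,0,0,0,0,0],[0.6,-0.6,0,0,0,0,0],[0.6,-0.94,0,0,0,0,0],[0.6,-0.94,0,0,0,0,0],[0.6,-0.94,0,0.2,0,0,0],[0.6,-0.94,0,0.5,0,0,0],[0.6,-0.94,0,0.8,0,0,0],[0.6,-0.94,0,0.9,0,0,0]]]'

```text
time: 8.78
tool_pos: [0.4765, -0.1313, 0.2384]
ee_rot: [-3.132, -0.007, 1.806]
wrist_force: [-0.7, 0.6, -1.0]
width: 0.0566
```

```bash
python3 m.py .4794 -.1331 .015 103.5
```

```text
time 8.7833 tip [ 0.4744 -0.1304  0.0392] w 0.0566 F [-0.7  0.6 -1. ] q [-0.38  0.06  1.73  0.    1.35 -0.62]
shift/0.1 [-0.026  0.026  0.23 ] turn [-0.0058 -0.0044 -0.0001] deg 0.7
```

move_arm --increments '[[[0.6,0,0,0.15,0,0,0],[0.6,0,0,0.28,0,0,0],[0.6,0,0,0.28,0,0,0],[0.6,0,0,0.28,0,0,0]]]'

```text
time: 9.12
tool_pos: [0.4784, -0.132, 0.2159]
ee_rot: [-3.139, -0.002, 1.807]
wrist_force: [0.5, -0.5, 0.4]
width: 0.0564
```

```bash
python3 m.py .4794 -.1331 .015 103.5
```

```text
time 9.1167 tip [ 0.4779 -0.1318  0.0167] w 0.0564 F [ 0.5 -0.5  0.4] q [-0.38  0.09  1.76  0.    1.3  -0.62]
shift/0.1 [-0.013  0.007  0.005] turn [-0.0014 -0.0011  0.0002] deg 0.2
```

```bash
cat > arc.py <<'E'
import sys
from m import *
c0=np.array([.4577,-.0427]);R=.811
def tool(k,back=.073):
    th=np.radians(13.5-17.3*k);t0=np.radians(13.5)
    c=c0+R*np.array([np.cos(t0),np.sin(t0)])-R*np.array([np.cos(th),np.sin(th)])
    return c-back*np.array([-np.sin(th),np.cos(th)]),90+np.degrees(th)
k0,k1=map(float,sys.argv[1:3]);back=float(sys.argv[3]) if len(sys.argv)>3 else .073
p,Rc,o=cur()
print("time",o["time"],"tip",(p+Rc.apply([0,0,.1992])).round(4),np.degrees(o["ee_rot"]).round(2),"F",o["wrist_force"].round(1))
for k in np.linspace(k0,k1,8):
    t,y=tool(k,back);R1=rot(y)
    d=Rc.inv().apply(np.r_[t,.015+.1992+.0012]-p); r=(Rc.inv()*R1).as_rotvec()
    print((d/.1).round(3),(r/(np.pi/2)).round(4)[2])
E
python3 arc.py -.04 0.25
```

```text
time 9.1167 tip [ 0.4779 -0.1318  0.0167] [-179.87   -0.1   103.51] F [ 0.5 -0.5  0.4]
[0.089 0.016 0.005] -0.0075
[0.19  0.006 0.005] 0.0004
[ 0.292 -0.002  0.005] 0.0084
[ 0.393 -0.009  0.006] 0.0164
[ 0.495 -0.015  0.006] 0.0243
[ 0.597 -0.02   0.006] 0.0323
[ 0.699 -0.023  0.006] 0.0403
[ 0.8   -0.025  0.006] 0.0482
```

move_arm --increments '[[[0.6,0.07,0,0,0,0,0],[0.6,0.14,0.01,0,0,0,0],[0.6,0.22,0,0,0,0,0.003],[0.6,0.31,0,0,0,0,0.01],[0.6,0.4,-0.01,0,0,0,0.017],[0.6,0.49,-0.015,0,0,0,0.024],[0.6,0.59,-0.02,0,0,0,0.032],[0.6,0.68,-0.023,0,0,0,0.039]]]'

```text
time: 9.78
tool_pos: [0.4609, -0.0668, 0.2181]
ee_rot: [3.139, 0.005, 1.745]
wrist_force: [0.9, -5.7, -0.3]
width: 0.0563
```

```bash
python3 arc.py .2 .5
```

```text
time 9.7833 tip [ 0.4616 -0.0676  0.0189] [179.85   0.27  99.98] F [ 0.9 -5.7 -0.3]
[ 0.003 -0.004  0.027] -0.0007
[ 0.108 -0.013  0.026] 0.0075
[ 0.213 -0.021  0.026] 0.0158
[ 0.318 -0.027  0.025] 0.024
[ 0.423 -0.032  0.025] 0.0322
[ 0.528 -0.035  0.024] 0.0405
[ 0.634 -0.037  0.024] 0.0487
[ 0.739 -0.038  0.023] 0.057
```

move_arm --increments '[[[0.6,0.09,-0.005,0.01,0,0,0.007],[0.6,0.18,-0.01,0.015,0,0,0.014],[0.6,0.27,-0.015,0.015,0,0,0.021],[0.6,0.36,-0.02,0.015,0,0,0.028],[0.6,0.46,-0.025,0.015,0,0,0.036],[0.6,0.55,-0.03,0.015,0,0,0.043],[0.6,0.64,-0.032,0.015,0,0,0.05],[0.6,0.74,-0.034,0.015,0,0,0.057]]]'

```text
time: 10.45
tool_pos: [0.4454, 0.0046, 0.2179]
ee_rot: [3.136, 0.007, 1.655]
wrist_force: [0.6, -7.8, 3.9]
width: 0.0566
```

```bash
python3 arc.py .5 .8; python3 look.py side d5 .45 .08
```

```text
time 10.45 tip [0.4467 0.0033 0.0187] [179.68   0.41  94.84] F [ 0.6 -7.8  3.9]
[ 0.008 -0.01   0.025] -0.0001
[ 0.113 -0.019  0.024] 0.0082
[ 0.218 -0.026  0.024] 0.0164
[ 0.323 -0.033  0.023] 0.0246
[ 0.429 -0.037  0.022] 0.0329
[ 0.534 -0.041  0.021] 0.0411
[ 0.639 -0.043  0.02 ] 0.0494
[ 0.745 -0.043  0.02 ] 0.0576
side module 1317 [0.4405 0.0718] [108.3 148.6] 4.7 z [0.0331 0.0418 0.0466]
side base+fins 214 [0.4408 0.0742] [ 83.2 122.6] 2.9 z [0.0467 0.0491 0.0523]
side web 99 [0.4378 0.0781] [10.2 83.2] 5.1 z [0.083  0.0852 0.0883]
```

View pics/d5.png

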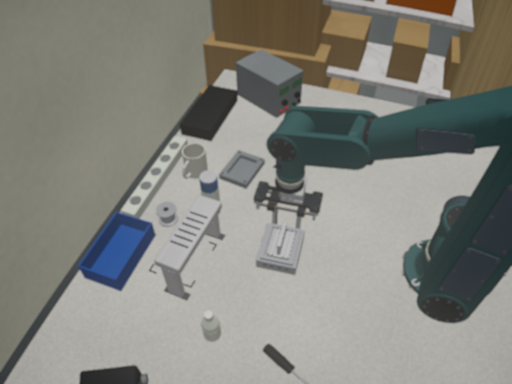

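The module at (281,247) is following the fingers, with the sink in its bed, at about 4.9° as planned. Continuing.

move_arm --increments '[[[0.6,0.09,-0.01,0.01,0,0,0.007],[0.6,0.18,-0.02,0.015,0,0,0.014],[0.6,0.27,-0.025,0.015,0,0,0.021],[0.6,0.36,-0.03,0.015,0,0,0.028],[0.6,0.46,-0.035,0.015,0,0,0.036],[0.6,0.55,-0.04,0.015,0,0,0.043],[0.6,0.64,-0.042,0.015,0,0,0.05],[0.6,0.74,-0.043,0.015,0,0,0.057]]]'

```text
time: 11.17
tool_pos: [0.435, 0.0776, 0.2167]
ee_rot: [3.135, 0.007, 1.566]
wrist_force: [-0.5, -9.4, 8.0]
width: 0.0564
```

```bash
python3 arc.py .8 1; python3 look.py wrist w6 .435 .15
```

```text
time 11.1667 tip [0.4363 0.0762 0.0175] [179.64   0.41  89.73] F [-0.5 -9.4  8. ]
[ 0.008 -0.002  0.013] 0.0008
[ 0.078 -0.008  0.012] 0.0063
[ 0.148 -0.013  0.012] 0.0118
[ 0.218 -0.018  0.011] 0.0173
[ 0.288 -0.022  0.011] 0.0228
[ 0.359 -0.025  0.01 ] 0.0283
[ 0.429 -0.028  0.01 ] 0.0338
[ 0.499 -0.03   0.009] 0.0393
wrist module 32493 [0.4354 0.1421] [143.5 110.7] 89.8 z [0.0363 0.0445 0.046 ]
wrist base+fins 6616 [0.4348 0.1477] [123.6  87.9] 89.5 z [0.0472 0.0509 0.052 ]
wrist web 5396 [0.4343 0.1526] [79.4 10.3] 89.7 z [0.0858 0.0869 0.088 ]
```

View pics/w6.png

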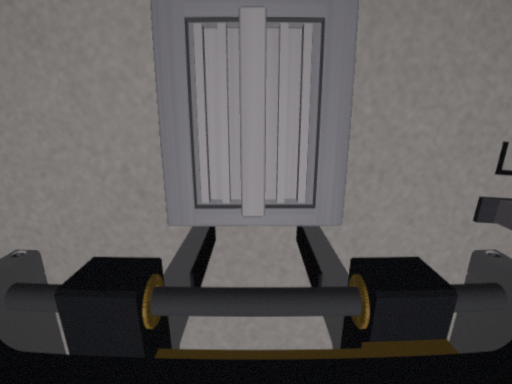

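move_arm --increments '[[[0.6,0.07,0,-0.01,0,0,0.006],[0.6,0.14,-0.01,-0.01,0,0,0.012],[0.6,0.21,-0.015,-0.01,0,0,0.018],[0.6,0.28,-0.02,-0.01,0,0,0.023],[0.6,0.34,-0.024,-0.01,0,0,0.028],[0.6,0.4,-0.028,-0.01,0,0,0.034],[0.6,0.44,-0.03,-0.01,0,0,0.039],[0.6,0.46,-0.03,-0.01,0,0,0.039]]]'

```text
time: 11.88
tool_pos: [0.4313, 0.1241, 0.2161]
ee_rot: [3.139, 0.005, 1.506]
wrist_force: [-0.2, -8.0, 4.6]
width: 0.0564
```

```bash
python3 arc.py 1 1; cat > lips.py <<'E'
import sys
from h import *
# fit module from lip-tops in a saved frame
tag,cx,cy=sys.argv[1],float(sys.argv[2]),float(sys.argv[3])
W,im,z=load(tag+".npz");f=W.reshape(-1,3)
for lo,hi,r,nm in((.0405,.0470,.095,"lip"),(.083,.0905,.06,"web")):
    m=((np.hypot(W[...,0]-cx,W[...,1]-cy)<r)&(W[...,2]>lo)&(W[...,2]<hi)).astype(np.uint8)
    if nm=="lip": m=cv2.morphologyEx(m,cv2.MORPH_OPEN,np.ones((3,3),np.uint8))
    P=W[m>0]
    if len(P)<10: print(nm,len(P));continue
    c,s,a=rect(P);print(nm,len(P),c.round(4),s.round(1),round(a,1),np.median(P[:,2]).round(4))
E
python3 look.py wrist w7 .435 .19; python3 lips.py w7 .435 .197;python3 lips.py w6 .435 .15
```

```text
time 11.8833 tip [0.4317 0.1232 0.0169] [179.86   0.27  86.27] F [-0.2 -8.   4.6]
[0.035 0.007 0.007] 0.0008
[0.035 0.007 0.007] 0.0008
[0.035 0.007 0.007] 0.0008
[0.035 0.007 0.007] 0.0008
[0.035 0.007 0.007] 0.0008
[0.035 0.007 0.007] 0.0008
[0.035 0.007 0.007] 0.0008
[0.035 0.007 0.007] 0.0008
wrist module 32508 [0.435  0.1885] [144.  110.9] 86.3 z [0.0363 0.0446 0.046 ]
wrist base+fins 6869 [0.4351 0.1909] [129.9  88.6] 85.9 z [0.0473 0.0509 0.0521]
wrist web 5444 [0.4349 0.1999] [80.1 10.1] 86.4 z [0.0859 0.0869 0.088 ]
lip 22164 [0.4355 0.1941] [126.3  91.3] 86.3 0.045
web 5444 [0.4349 0.1999] [80.1 10.1] 86.4 0.0869
lip 22074 [0.4353 0.1476] [126.3  91. ] 89.6 0.045
web 5396 [0.4343 0.1526] [79.4 10.3] 89.7 0.0869
```

move_arm --increments '[[[0.6,0.015,0,0,0,0,0],[0.6,0.03,0,0,0,0,0],[0.6,0.03,0,0,0,0,0],[0.6,0.03,0,0,0,0,0],[0.6,0.03,0,0,0,0,0]]]'

```text
time: 12.35
tool_pos: [0.4315, 0.1269, 0.2161]
ee_rot: [3.139, 0.004, 1.506]
wrist_force: [-0.6, -7.7, 4.8]
width: 0.0562
```

move_arm --increments '[[[0.6,-0.1,0,-0.02,0,0,0],[0.6,-0.3,0,-0.04,0,0,0],[0.6,-0.5,0,-0.06,0,0,0],[0.6,-0.5,0,-0.3,0,0,0],[0.8,-0.5,0,-0.7,0,0,0],[1,-0.5,0,-1,0,0,0],[1,-0.5,0,-1,0,0,0],[1,-0.5,0,-1,0,0,0]]]'

```text
time: 13.02
tool_pos: [0.4282, 0.078, 0.317]
ee_rot: [3.137, -0.002, 1.505]
wrist_force: [0.4, -0.8, -0.3]
width: 0.0798
```

```bash
python3 m.py .33 .2 .15 -3.8; python3 look.py wrist w8 .435 .2; python3 lips.py w8 .435 .2
```

```text
time 13.0167 tip [0.4293 0.0783 0.1178] w 0.0798 F [ 0.4 -0.8 -0.3] q [ 0.05 -0.14  1.77  0.    1.51  0.12]
shift/0.1 [ 1.153 -1.059 -0.337] turn [ 0.0017 -0.0033  1.0004] deg 90.0
wrist module 13151 [0.4353 0.1952] [117.1 110.6] 86.3 z [0.0361 0.0444 0.0461]
wrist base+fins 2576 [0.4351 0.1955] [106.4  88.9] 85.4 z [0.0468 0.0509 0.0522]
wrist web 1549 [0.4347 0.1985] [71.9 10.1] 85.9 z [0.0857 0.087  0.0881]
lip 7972 [0.4352 0.196 ] [108.6  91.1] 86.3 0.045
web 1549 [0.4347 0.1985] [71.9 10.1] 85.9 0.087
```

View pics/w8.png

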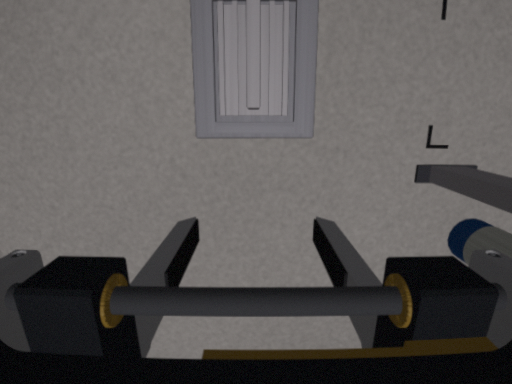

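move_arm --increments '[[[1,0,-0.15,-0.3,0,0,0.07],[1,0.1,-0.3,-0.4,0,0,0.14],[1,0.25,-0.45,-0.4,0,0,0.21],[1,0.4,-0.6,-0.4,0,0,0.28],[1,0.5,-0.75,-0.4,0,0,0.35],[1,0.6,-0.9,-0.4,0,0,0.42],[1,0.7,-1,-0.4,0,0,0.5],[1,0.7,-1,-0.4,0,0,0.57]]]'

```text
time: 13.73
tool_pos: [0.3309, 0.1555, 0.3523]
ee_rot: [-3.138, 0.004, 0.607]
wrist_force: [-0.4, 0.6, 0.0]
width: 0.0939
```

```bash
python3 m.py .32 .205 .15 -3.8
```

```text
time 13.7333 tip [0.3298 0.1556 0.1531] w 0.0939 F [-0.4  0.6  0. ] q [ 0.28 -0.32  1.84  0.    1.63  1.25]
shift/0.1 [ 0.193 -0.468  0.019] turn [-0.0011  0.0032  0.4285] deg 38.6
```

move_arm --increments '[[[1,0.05,-0.15,0,0,0,0.07],[1,0.1,-0.3,0,0,0,0.14],[1,0.15,-0.45,0,0,0,0.21],[1,0.19,-0.47,0,0,0,0.28],[1,0.19,-0.47,0,0,0,0.35],[1,0.19,-0.47,0,0,0,0.43],[1,0.19,-0.47,0,0,0,0.43],[1,0.19,-0.47,0,0,0,0.43]]]'

```text
time: 14.4
tool_pos: [0.3212, 0.2037, 0.3528]
ee_rot: [3.14, 0.003, -0.062]
wrist_force: [-0.3, 0.2, -0.5]
width: 0.0941
```

```bash
python3 m.py .355 .205 .015 -3.8; python3 look.py wrist w9 .435 .2; python3 lips.py w9 .435 .2
```

```text
time 14.4 tip [0.3204 0.2035 0.1536] w 0.0941 F [-0.3  0.2 -0.5] q [ 0.42 -0.29  1.81  0.    1.62  2.05]
shift/0.1 [ 0.342 -0.036  1.373] turn [0.0009 0.0022 0.0025] deg 0.3
wrist module 10977 [0.4362 0.202 ] [131.  110.7] 86.2 z [0.0361 0.0443 0.0461]
wrist base+fins 2057 [0.4355 0.2036] [117.9  89.2] 84.1 z [0.0468 0.0507 0.052 ]
wrist web 1370 [0.4348 0.2021] [79.6 10.8] 86.2 z [0.0821 0.0868 0.0881]
lip 6440 [0.4358 0.202 ] [120.7  90.7] 86.3 0.045
web 1289 [0.4348 0.2021] [79.6 10.8] 86.2 0.0869
```

View pics/w9.png

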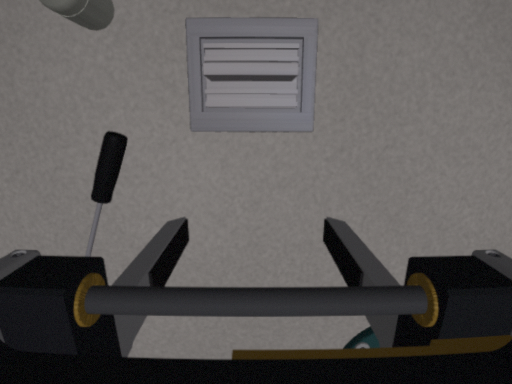

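The module at (252,75) is square and measured at (0.436, 0.202), −3.8°. Now I'll check the lamp spot against the floor marks.

```bash
python3 - <<'E'
from h import *
L=np.array([.690,.1835]);a=np.radians(-3.75);Rl=np.array([[np.cos(a),np.sin(a)],[-np.sin(a),np.cos(a)]])
for tag in ["s4","d4","side0","scene0","d5","wrist0","w4","wrist2"]:
    z=np.load(tag+".npz");im=z["im"];d=z["d"]
    W=cloud(im,d,z)
    q=(W[...,:2]-L)@Rl.T
    g=im.max(-1)
    m=(g<70)&(abs(W[...,2])<.012)&(abs(q[...,0])<.09)&(abs(q[...,1])<.093)&((abs(q[...,0])>.03))&(abs(q[...,1])>.045)
    for sx in(-1,1):
        for sy in(-1,1):
            k=m&(np.sign(q[...,0])==sx)&(np.sign(q[...,1])==sy)
            if k.sum()>4: print(tag,sx,sy,k.sum(),"x",q[k][:,0].min().round(4),q[k][:,0].max().round(4),"y",q[k][:,1].min().round(4),q[k][:,1].max().round(4))
s=cv2.imread("pics/s4.png")[210:300,220:330];cv2.imwrite("pics/crop.png",cv2.resize(s,None,fx=6,fy=6,interpolation=cv2.INTER_CUBIC))
E
```

```text
s4 1 -1 7 x 0.0532 0.0655 y -0.0766 -0.0561
s4 1 1 9 x 0.0426 0.0662 y 0.0535 0.0765
scene0 1 -1 7 x 0.051 0.0663 y -0.0763 -0.0585
scene0 1 1 9 x 0.0433 0.065 y 0.0537 0.0773
wrist0 -1 -1 76 x -0.0678 -0.0485 y -0.0745 -0.051
w4 -1 -1 139 x -0.0689 -0.0439 y -0.0755 -0.0509
wrist2 -1 -1 161 x -0.0688 -0.0438 y -0.0753 -0.0507
```

View pics/crop.png

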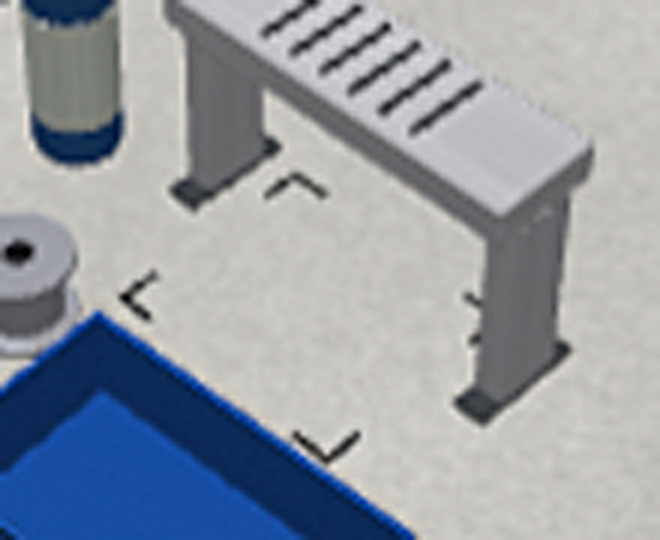

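```bash
python3 m.py .340 .208 .016 -3.8
```

```text
time 14.45 tip [0.3207 0.2035 0.154 ] w 0.0941 F [-0.2 -0.4  1. ] q [ 0.42 -0.29  1.81  0.    1.62  2.05]
shift/0.1 [ 0.188 -0.056  1.368] turn [0.0007 0.0017 0.0022] deg 0.3
```

move_arm --increments '[[[0.8,0.1,-0.04,0.2,0,0,0],[0.8,0.18,-0.055,0.5,0,0,0],[0.8,0.18,-0.055,0.8,0,0,0],[0.8,0.18,-0.055,1,0,0,0],[0.8,0.18,-0.055,1,0,0,0],[0.8,0.18,-0.055,1,0,0,0]]]'

```text
time: 14.95
tool_pos: [0.3395, 0.2078, 0.2535]
ee_rot: [3.14, 0.003, -0.065]
wrist_force: [0.2, -0.4, -0.4]
width: 0.0752
```

```bash
python3 m.py .340 .208 .016 -3.8
```

```text
time 14.95 tip [0.3388 0.2075 0.0543] w 0.0752 F [ 0.2 -0.4 -0.4] q [ 0.41 -0.18  1.93  0.    1.39  2.04]
shift/0.1 [ 0.006 -0.003  0.371] turn [0.001 0.002 0.001] deg 0.2
```

move_arm --increments '[[[0.8,0,0,0.15,0,0,0],[0.8,0,0,0.3,0,0,0],[0.8,0,0,0.35,0,0,0],[0.8,0,0,0.35,0,0,0],[0.8,0,0,0.35,0,0,0]]]'

```text
time: 15.37
tool_pos: [0.3405, 0.2083, 0.221]
ee_rot: [-3.141, -0.002, -0.066]
wrist_force: [1.1, 0.2, 0.6]
width: 0.0749
```

```bash
cat > lin.py <<'E'
# where tool and planned module are, lamp frame; shift in tool units to a lamp-frame tool position
import sys
from m import *
L=np.array([.687,.1837]);YAW=-3.75
a=np.radians(YAW);ex=np.array([np.cos(a),np.sin(a)]);ey=np.array([-np.sin(a),np.cos(a)])
def main(lx,ly,z,tilt):
    p,R,o=cur();tip=p+R.apply([0,0,.1992])
    print("tip lamp",((tip[:2]-L)@ex).round(4),((tip[:2]-L)@ey).round(4))
    plan([*(L+lx*ex+ly*ey),z],YAW,tilt)
if __name__=="__main__": main(*map(float,sys.argv[1:5]))
E
python3 lin.py -.16 .002 .016 0
```

```text
tip lamp -0.347 0.0021
time 15.3667 tip [0.3408 0.2084 0.0218] w 0.0749 F [1.1 0.2 0.6] q [ 0.41 -0.14  1.97  0.    1.31  2.04]
shift/0.1 [ 1.874 -0.002  0.05 ] turn [-0.0006 -0.0012 -0.0001] deg 0.1
```

move_arm --increments '[[[0.8,0.1,0,0.02,0,0,0],[0.8,0.2,0,0.03,0,0,0],[0.8,0.27,0,0.03,0,0,0],[0.8,0.34,0,0.03,0,0,0],[0.8,0.42,0,0.03,0,0,0],[0.8,0.5,0,0.03,0,0,0],[0.8,0.59,0,0.03,0,0,0],[0.8,0.68,0,0.03,0,0,0]]]'

```text
time: 16.03
tool_pos: [0.4069, 0.2037, 0.2166]
ee_rot: [3.141, 0.008, -0.066]
wrist_force: [-10.4, -0.0, 7.9]
width: 0.075
```

```bash
python3 lin.py -.16 .002 .016 0;  python3 look.py wrist w10 .47 .2; python3 lips.py w10 .475 .2
```

```text
tip lamp -0.2825 0.0016
time 16.0333 tip [0.4052 0.2038 0.0174] w 0.075 F [-10.4  -0.    7.9] q [ 0.34 -0.    1.85  0.    1.3   1.97]
shift/0.1 [ 1.208 -0.004 -0.008] turn [ 0.0002  0.0054 -0.0004] deg 0.5
wrist module 32012 [0.4601 0.2001] [131.  127.4] 86.3 z [0.0363 0.0445 0.046 ]
wrist base+fins 6463 [0.4611 0.1997] [117.1 103.7] 88.0 z [0.047  0.0509 0.052 ]
wrist web 5053 [0.4681 0.1999] [80.1 10.1] 86.2 z [0.0856 0.087  0.088 ]
lip 21215 [0.4553 0.2003] [121.3 117.8] 86.2 0.045
web 5042 [0.4681 0.1999] [80.1 10.1] 86.2 0.087
```

View pics/w10.png

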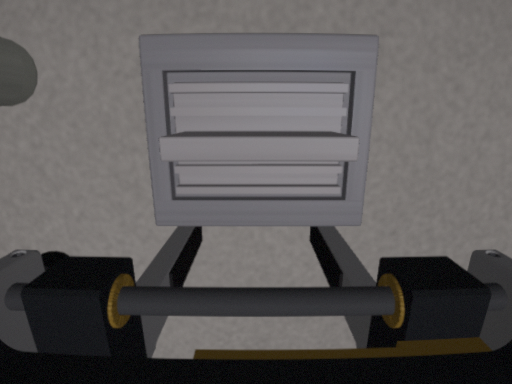

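Two-finger contact holds the module square at (258,130). Continuing.

move_arm --increments '[[[0.8,0.09,0,-0.01,0,0,0],[0.8,0.18,0,-0.01,0,0,0],[0.8,0.27,0,-0.01,0,0,0],[0.8,0.36,0,-0.01,0,0,0],[0.8,0.45,0,-0.01,0,0,0],[0.8,0.54,0,-0.01,0,0,0],[0.8,0.63,0,-0.01,0,0,0],[0.8,0.72,0,-0.01,0,0,0]]]'

```text
time: 16.75
tool_pos: [0.4789, 0.1988, 0.2168]
ee_rot: [3.141, 0.007, -0.066]
wrist_force: [-6.8, 1.0, 3.4]
width: 0.0752
```

```bash
python3 lin.py -.16 .002 .016 0
```

```text
tip lamp -0.2101 0.0013
time 16.75 tip [0.4774 0.1987 0.0176] w 0.0752 F [-6.8  1.   3.4] q [0.28 0.14 1.7  0.   1.31 1.92]
shift/0.1 [ 0.487 -0.006  0.   ] turn [ 0.0005  0.0046 -0.0004] deg 0.4
```

move_arm --increments '[[[0.8,0.09,0,0,0,0,0],[0.8,0.18,0,0,0,0,0],[0.8,0.27,0,0,0,0,0],[0.8,0.34,0,0,0,0,0],[0.8,0.4,0,0,0,0,0],[0.8,0.43,0,0,0,0,0],[0.8,0.43,0,0,0,0,0]]]'

```text
time: 17.33
tool_pos: [0.5224, 0.1959, 0.2168]
ee_rot: [3.141, 0.005, -0.066]
wrist_force: [-4.1, 0.6, 1.5]
width: 0.0753
```

move_arm --increments '[[[0.8,-0.1,0,-0.02,0,0,0],[0.8,-0.3,0,-0.1,0,0,0],[0.8,-0.6,0,-0.3,0,0,0],[0.8,-0.9,0,-0.6,0,0,0],[0.8,-1,0,-0.9,0,0,0],[0.8,-1,0,-1,0,0,0],[0.8,-1,0,-1,0,0,0]]]'

```text
time: 17.92
tool_pos: [0.4234, 0.2029, 0.3218]
ee_rot: [-3.138, -0.01, -0.065]
wrist_force: [0.5, 0.2, 0.3]
width: 0.075
```

```bash
python3 lin.py -.20 .002 .05 50;  python3 look.py wrist w11 .6 .19; python3 lips.py w11 .59 .19
```

```text
tip lamp -0.2623 0.0026
time 17.9167 tip [0.4254 0.2035 0.1226] w 0.075 F [0.5 0.2 0.3] q [ 0.33 -0.06  1.69 -0.    1.51  1.96]
shift/0.1 [-0.897  0.004  1.417] turn [-0.0021  0.5493 -0.0009] deg 49.4
wrist module 8720 [0.5653 0.193 ] [130.4  71.6] 86.4 z [0.036  0.0443 0.0462]
wrist base+fins 1776 [0.5676 0.192 ] [117.   55.5] 86.2 z [0.0468 0.0506 0.0524]
wrist web 821 [0.5798 0.192 ] [79.5  3.5] 86.3 z [0.0806 0.0856 0.0877]
lip 5352 [0.5691 0.1927] [120.9  58.9] 86.2 0.0449
web 612 [0.5799 0.192 ] [79.5  3.3] 86.3 0.0862
```

View pics/w11.png

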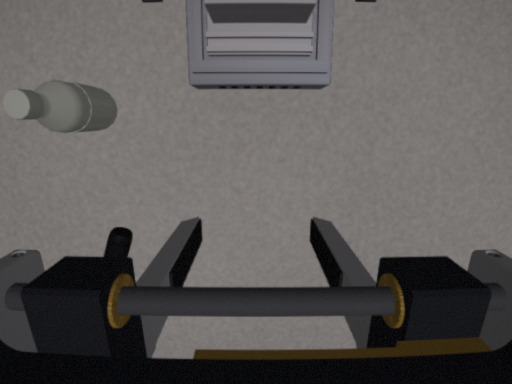

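move_arm --increments '[[[0.8,-0.15,0,0,0,0.07,0],[0.8,-0.3,0,0,0,0.14,0],[0.8,-0.45,0,0.1,0,0.21,0],[0.8,-0.6,0,0.2,0,0.28,0],[0.8,-0.75,0,0.3,0,0.35,0],[0.8,-0.85,0,0.4,0,0.42,0],[0.8,-0.95,0,0.5,0,0.49,0],[0.8,-0.95,0,0.6,0,0.55,0]]]'

```text
time: 18.63
tool_pos: [0.3297, 0.1991, 0.2598]
ee_rot: [3.136, -0.851, -0.042]
wrist_force: [0.8, -0.3, 0.1]
width: 0.075
```

```bash
python3 lin.py -.20 .002 .05 50;  python3 look.py wrist w12 .59 .19; python3 lips.py w12 .59 .19
```

```text
tip lamp -0.2078 -0.0055
time 18.6333 tip [0.4793 0.1918 0.1285] w 0.075 F [ 0.8 -0.3  0.1] q [ 0.57 -0.4   2.19 -0.71  0.73  2.57]
shift/0.1 [-0.572 -0.102  0.57 ] turn [-0.008   0.0136  0.0099] deg 1.7
wrist module 5769 [0.5858 0.189 ] [205.6 115.5] 87.7 z [0.035  0.0441 0.0464]
wrist base+fins 1171 [0.5841 0.1921] [111.6  87.5] 85.3 z [0.0468 0.0505 0.0524]
wrist web 853 [0.5841 0.1922] [79.3 11.2] 86.3 z [0.0809 0.0866 0.0877]
lip 3079 [0.5851 0.1918] [120.6  91.9] 86.3 0.0449
web 716 [0.5841 0.1922] [79.2 11.2] 86.3 0.0867
```

View pics/w12.png

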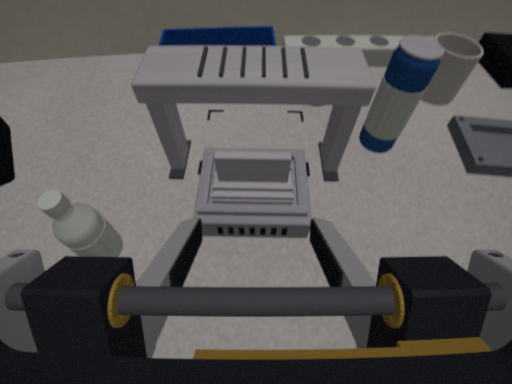

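The tilted view shows the lamp gate (feet at (180,165) and (328,165), far marks at (213,113) and (297,113)), with the module squarely between the legs. Joint 6 is at its 2.57 limit here, so I'll fit a small arm model from the logged poses and choose a tilt that is reachable.

```bash
cat > kin.py <<'E'
import numpy as np
from scipy.spatial.transform import Rotation as Ro
from scipy.optimize import least_squares
E=lambda s,a:Ro.from_euler(s,a)
def fkR(q): return E("z",q[0])*E("y",q[1]+q[2])*E("z",q[3])*E("y",q[4])*E("z",q[5]+np.pi/2)
def fk(q,v):
    a1,lat,z0,L1,L2,e2,d6=v
    A=E("z",q[0]); 
    w=np.array([a1,lat,z0])+E("y",q[1]).apply([0,0,L1])+E("y",q[1]+q[2]).apply([e2,0,L2])
    return A.apply(w)+fkR(q).apply([0,0,d6])
E
python3 - <<'E'
from kin import *
from m import cur
p,R,o=cur();q=o["joint_positions"]
print(q,o["ee_rot"],p,fkR(q).as_euler("xyz"),R.as_euler("xyz"))
D=[([-0.1031,0.0878,1.3719,0,1.6836,-.1031],[.54991,0,.40376]),
([-0.36,.46,1.26,0,1.42,-.22],[.6543,-.1852,.2277]),([-.21,-.04,1.8,0,1.38,-.45],[.457,-.041,.258]),
([-.38,.09,1.76,0,1.30,-.62],[.4784,-.132,.2159]),([.42,-.29,1.81,0,1.62,2.05],[.3212,.2037,.3528]),
([.28,.14,1.7,0,1.31,1.92],[.4789,.1988,.2168]),([-.23,-.06,1.67,0,1.53,-.45],[.4695,-.0533,.3274]),(list(q),list(p))]
f=lambda v:np.concatenate([fk(a,v)-b for a,b in D]+[1e-3*(v-v0)])
v0=np.array([0,.06,.3,.4,.4,0,.1])
s=least_squares(f,v0);print(s.x.round(4),np.abs(s.fun[:-7]).max(),s.fun[:-7].reshape(-1,3).round(4));np.save("kin.npy",s.x)
E
```

```text
[ 0.56344472 -0.39841637  2.19047614 -0.70806936  0.73276752  2.56393636] [ 3.12949306 -0.8514089  -0.03715189] [0.32981506 0.19738451 0.25872355] [ 3.12949306 -0.8514089  -0.03715189] [ 3.12949306 -0.8514089  -0.03715189]
[0.0086 0.0561 0.1514 0.4471 0.4913 0.1005 0.1498] 0.0023186651327931074 [[-0.0001 -0.0005 -0.0023]
 [ 0.0002 -0.0012  0.002 ]
 [-0.0007  0.0011 -0.0009]
 [-0.0006  0.0016 -0.0011]
 [-0.0001  0.0011  0.0017]
 [ 0.0021 -0.0022 -0.0001]
 [-0.0001  0.001   0.0007]
 [-0.      0.0002  0.0001]]
```

Orientation model exact, position good to ~2 mm. Now inverse kinematics along the planned path.

```bash
python3 - <<'E'
from kin import *
from m import rot
v=np.load("kin.npy")
lo=np.array([-3.1,-.76,.27,-1.08,.17,-2.57]);hi=-np.array([-3.1,-2.03,-2.55,-4.22,-2.65,-2.57])
L=np.array([.687,.1837]);a=np.radians(-3.75);ex=np.array([np.cos(a),np.sin(a)]);ey=np.array([-np.sin(a),np.cos(a)])
def ik(p,R,q0):
    f=lambda q:np.r_[(fk(q,v)-p)*5,(R.inv()*fkR(q)).as_rotvec()]
    s=least_squares(f,q0);return s.x,np.abs(s.fun).max()
for flip in (0,180):
  for tilt in (35,40,45,50,55):
    q=np.array([.4,-.1,1.9,-.3,1.0,2.2 if not flip else -.9])
    for lx,z in((-.2,.1),(-.2,.02),(-.15,.02),(-.1,.02),(-.06,.02)):
        R=rot(-3.75+flip,-tilt if flip else tilt);tip=np.r_[L+lx*ex,z];p=tip-R.apply([0,0,.1992])
        q,e=ik(p,R,q);ok=(q>lo).all()&(q<hi).all()
        print(flip,tilt,lx,z,q.round(2),round(e,4),ok)
E
```

```text
0 35 -0.2 0.1 [ 0.47 -0.27  2.04 -0.4   0.87  2.29] 0.0 True
0 35 -0.2 0.02 [ 0.47 -0.15  2.13 -0.49  0.68  2.41] 0.0 True
0 35 -0.15 0.02 [ 0.41 -0.06  2.05 -0.45  0.64  2.34] 0.0 True
0 35 -0.1 0.02 [ 0.35  0.04  1.95 -0.41  0.62  2.26] 0.0 True
0 35 -0.06 0.02 [ 0.32  0.11  1.87 -0.38  0.62  2.21] 0.0 True
0 40 -0.2 0.1 [ 0.51 -0.29  2.1  -0.51  0.79  2.41] 0.0 True
0 40 -0.2 0.02 [ 0.51 -0.16  2.19 -0.66  0.61  2.6 ] 0.0 False
0 40 -0.15 0.02 [ 0.44 -0.07  2.1  -0.62  0.56  2.51] 0.0 True
0 40 -0.1 0.02 [ 0.38  0.03  2.01 -0.58  0.53  2.43] 0.0 True
0 40 -0.06 0.02 [ 0.34  0.1   1.93 -0.54  0.52  2.37] 0.0 True
0 45 -0.2 0.1 [ 0.55 -0.31  2.16 -0.66  0.73  2.56] 0.0 True
0 45 -0.2 0.02 [ 0.55 -0.16  2.24 -0.88  0.56  2.83] 0.0 False
0 45 -0.15 0.02 [ 0.47 -0.07  2.16 -0.85  0.5   2.76] 0.0 False
0 45 -0.1 0.02 [ 0.4   0.02  2.07 -0.82  0.45  2.68] 0.0 False
0 45 -0.06 0.02 [ 0.36  0.09  1.99 -0.78  0.43  2.61] 0.0 False
0 50 -0.2 0.1 [ 0.59 -0.32  2.21 -0.84  0.67  2.75] 0.0 False
0 50 -0.2 0.02 [ 0.59 -0.15  2.29 -1.14  0.54  3.11] 0.0 False
0 50 -0.15 0.02 [ 0.5  -0.06  2.21 -1
[... 1382 characters left out ...]
.02 [ 0.36  0.09  1.99 -0.78  0.43 -0.53] 0.0 True
180 50 -0.2 0.1 [ 0.59 -0.32  2.21 -0.84  0.67 -0.4 ] 0.0 True
180 50 -0.2 0.02 [ 0.59 -0.15  2.29 -1.14  0.54 -0.03] 0.0 False
180 50 -0.15 0.02 [ 0.5  -0.06  2.21 -1.15  0.46 -0.08] 0.0 False
180 50 -0.1 0.02 [ 0.43  0.03  2.12 -1.14  0.41 -0.13] 0.0 False
180 50 -0.06 0.02 [ 0.38  0.1   2.05 -1.11  0.38 -0.19] 0.0 False
180 55 -0.2 0.1 [ 0.63 -0.31  2.26 -1.06  0.64 -0.17] 0.0 True
180 55 -0.2 0.02 [ 0.63 -0.11  2.33 -1.42  0.56  0.27] 0.0 False
180 55 -0.15 0.02 [ 0.53 -0.03  2.25 -1.48  0.48  0.26] 0.0 False
180 55 -0.1 0.02 [ 0.45  0.05  2.17 -1.51  0.42  0.25] 0.0 False
180 55 -0.06 0.02 [ 0.4   0.12  2.09 -1.51  0.38  0.22] 0.0 False
```

```bash
python3 lin.py -.20 .0015 .06 38
```

```text
tip lamp -0.2075 -0.0079
time 18.6833 tip [0.4795 0.1894 0.1275] w 0.0752 F [ 0.4 -0.5 -1.1] q [ 0.56 -0.4   2.19 -0.71  0.73  2.56]
shift/0.1 [-0.075 -0.109  0.529] turn [-0.0047 -0.1199  0.0124] deg 10.9
```

move_arm --increments '[[[0.8,0,0,0,0,-0.06,0],[0.8,-0.02,0,0.1,0,-0.12,0],[0.8,-0.04,0,0.2,0,-0.125,0],[0.8,-0.06,0,0.3,0,-0.125,0],[0.8,-0.06,0,0.3,0,-0.125,0],[0.8,-0.06,0,0.3,0,-0.125,0]]]'

```text
time: 19.18
tool_pos: [0.3506, 0.1972, 0.2384]
ee_rot: [-3.14, -0.654, -0.056]
wrist_force: [0.0, 0.1, -0.1]
width: 0.0755
```

```bash
python3 lin.py -.20 .0015 .05 38
```

```text
tip lamp -0.2153 -0.0072
time 19.1833 tip [0.4717 0.1906 0.0803] w 0.0755 F [ 0.   0.1 -0.1] q [ 0.49 -0.31  2.13 -0.46  0.79  2.35]
shift/0.1 [-0.073 -0.098  0.325] turn [-0.0043  0.0059  0.0046] deg 0.8
```

move_arm --increments '[[[0.8,-0.03,-0.05,0.1,0,0.003,0],[0.8,-0.07,-0.1,0.2,-0.004,0.006,0.005],[0.8,-0.07,-0.1,0.32,-0.004,0.006,0.005],[0.8,-0.07,-0.1,0.32,-0.004,0.006,0.005],[0.8,-0.07,-0.1,0.32,-0.004,0.006,0.005]]]'

```text
time: 19.6
tool_pos: [0.3647, 0.2069, 0.21]
ee_rot: [-3.139, -0.665, -0.066]
wrist_force: [0.6, -0.2, -0.4]
width: 0.075
```

```bash
python3 lin.py -.19 .0015 .016 38
```

```text
tip lamp -0.2002 0.0025
time 19.6 tip [0.4874 0.1992 0.0533] w 0.075 F [ 0.6 -0.2 -0.4] q [ 0.5  -0.22  2.13 -0.52  0.72  2.45]
shift/0.1 [-0.139  0.006  0.347] turn [-0.0013 -0.0012 -0.0001] deg 0.2
```

move_arm --increments '[[[0.8,-0.05,0,0.12,0,0,0],[0.8,-0.1,0,0.25,0,0,0],[0.8,-0.14,0,0.34,0,0,0],[0.8,-0.14,0,0.34,0,0,0],[0.8,-0.14,0,0.34,0,0,0]]]'

```text
time: 20.02
tool_pos: [0.3747, 0.2063, 0.1751]
ee_rot: [-3.139, -0.666, -0.066]
wrist_force: [-0.1, 0.6, 0.6]
width: 0.0753
```

```bash
python3 lin.py -.067 .0013 .016 38; python3 look.py wrist w13 .585 .19; python3 lips.py w13 .585 .19
```

```text
tip lamp -0.1901 0.0026
time 20.0167 tip [0.4975 0.1988 0.0184] w 0.0753 F [-0.1  0.6  0.6] q [ 0.48 -0.14  2.15 -0.58  0.62  2.51]
shift/0.1 [0.965 0.01  0.77 ] turn [-0.0016 -0.0016 -0.0001] deg 0.2
wrist module 13554 [0.5596 0.1898] [201.3 161. ] 88.1 z [0.034  0.0439 0.0463]
wrist base+fins 2973 [0.5632 0.1961] [96.9 51.4] 74.3 z [0.047  0.0503 0.0526]
wrist web 2599 [0.5838 0.192 ] [80.3 12.4] 86.4 z [0.0807 0.0863 0.0874]
lip 7333 [0.5851 0.1914] [120.5  92.3] 86.4 0.0447
web 2108 [0.5838 0.192 ] [80.3 12.3] 86.4 0.0866
```

View pics/w13.png

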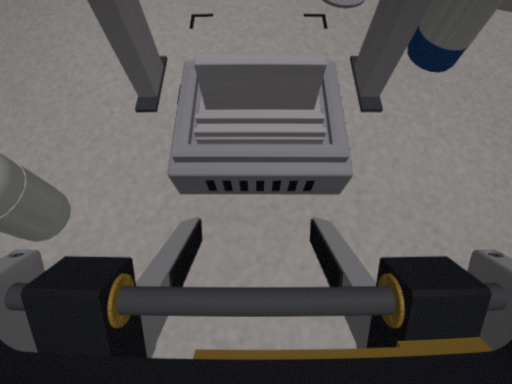

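The module at (260,125) is centred between the feet (150,85) and (368,85), and the far marks are visible at (192,20) and (325,20). I'll use them to refine the spot.

```bash
cat > marks.py <<'E'
import sys
from h import *
L=np.array([.687,.1837]);a=np.radians(-3.75);Rl=np.array([[np.cos(a),np.sin(a)],[-np.sin(a),np.cos(a)]])
W,im,z=load(sys.argv[1]+".npz");q=(W[...,:2]-L)@Rl.T
m=(im.max(-1)<75)&(abs(W[...,2])<.012)&(abs(q[...,0])<.1)&(abs(q[...,1])<.093)
for sx in(-1,1):
  for sy in(-1,1):
    k=m&(np.sign(q[...,0])==sx)&(np.sign(q[...,1])==sy)&(abs(q[...,0])>.035)&(abs(q[...,1])>.045)
    if k.sum()>4: print(sx,sy,k.sum(),"x",q[k][:,0].min().round(4),q[k][:,0].max().round(4),"y",q[k][:,1].min().round(4),q[k][:,1].max().round(4),"z",np.median(W[k][:,2]).round(4))
E
for t in w12 w13 w4 wrist2; do echo $t; python3 marks.py $t; done
```

```text
w12
-1 -1 36 x -0.063 -0.0401 y -0.0929 -0.0711 z 0.0023
-1 1 28 x -0.0632 -0.0391 y 0.0753 0.0785 z 0.0021
1 -1 25 x 0.0475 0.0706 y -0.0744 -0.0538 z 0.0015
1 1 32 x 0.0466 0.0716 y 0.0566 0.0784 z 0.0011
w13
-1 -1 19 x -0.0605 -0.0355 y -0.093 -0.0925 z 0.0041
1 -1 141 x 0.0432 0.0959 y -0.0928 -0.0508 z 0.0018
1 1 96 x 0.0435 0.0692 y 0.0546 0.0788 z 0.0018
w4
-1 -1 146 x -0.0659 -0.0404 y -0.0755 -0.0509 z 0.0019
wrist2
-1 -1 167 x -0.0658 -0.0403 y -0.0754 -0.05 z 0.002
```

move_arm --increments '[[[0.8,0.08,0,0.06,0,0,0],[0.8,0.16,0,0.12,0,0,0],[0.8,0.22,0,0.17,0,0,0],[0.8,0.28,0,0.22,0,0,0],[0.8,0.34,0,0.27,0,0,0],[0.8,0.41,0,0.32,0,0,0],[0.8,0.48,0,0.375,0,0,0],[0.8,0.55,0,0.43,0,0,0]]]'

```text
time: 20.73
tool_pos: [0.4452, 0.2019, 0.1758]
ee_rot: [-3.138, -0.666, -0.067]
wrist_force: [-8.5, 0.6, 5.5]
width: 0.0751
```

```bash
sed -i 's/\[.687,.1837\]/[.689,.185]/' lin.py marks.py; python3 lin.py -.061 .0 .016 38; python3 look.py wrist w14 .625 .19; python3 lips.py w14 .627 .188; python3 marks.py w14
```

```text
tip lamp -0.1214 0.0015
time 20.7333 tip [0.568  0.1944 0.0191] w 0.0751 F [-8.5  0.6  5.5] q [ 0.39 -0.01  2.02 -0.52  0.57  2.4 ]
shift/0.1 [0.468 0.01  0.387] turn [-0.0017 -0.0015 -0.0009] deg 0.2
wrist module 16754 [0.6096 0.1911] [219.7 148.1] 85.9 z [0.0339 0.0439 0.0463]
wrist base+fins 3140 [0.6077 0.188 ] [ 47.9 117.4] 2.7 z [0.047  0.0505 0.0525]
wrist web 2939 [0.627  0.1886] [79.7 11.5] 86.3 z [0.0809 0.0865 0.0876]
lip 8445 [0.609  0.1893] [120.3 130.2] 86.2 0.0448
web 2451 [0.627  0.1886] [79.7 11.5] 86.3 0.0867
-1 1 25 x -0.0661 -0.0439 y 0.0757 0.0774 z 0.0018
1 -1 122 x 0.0424 0.0674 y -0.0761 -0.052 z 0.0017
1 1 116 x 0.0424 0.0688 y 0.0534 0.0769 z 0.0017
```

View pics/w14.png

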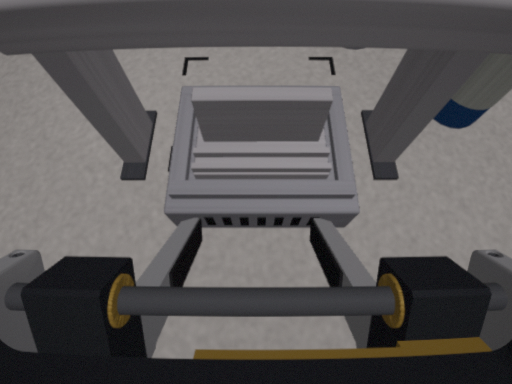

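Marks now sit symmetrically at ±66/±76 mm, so the spot estimate is right. The module is 61 mm short and about 0.5 mm off laterally. Continuing.

move_arm --increments '[[[0.8,0.05,0,0.04,0,0,0],[0.8,0.1,0,0.08,0,0,0],[0.8,0.15,0,0.12,0,0,0],[0.8,0.2,0,0.16,0,0,0],[0.8,0.25,0,0.2,0,0,0],[0.8,0.3,0,0.24,0,0,0],[0.8,0.33,0,0.265,0,0,0],[0.8,0.34,0,0.27,0,0,0]]]'

```text
time: 21.45
tool_pos: [0.4884, 0.1991, 0.1756]
ee_rot: [-3.138, -0.666, -0.067]
wrist_force: [-8.4, 0.3, 5.9]
width: 0.0754
```

```bash
python3 lin.py -.061 .0 .016 38; python3 look.py wrist w15 .67 .187; python3 lips.py w15 .672 .186; python3 marks.py w15;  python3 look.py side d15 .67 .187; 
```

```text
tip lamp -0.078 0.0015
time 21.45 tip [0.6113 0.1916 0.019 ] w 0.0754 F [-8.4  0.3  5.9] q [ 0.35  0.07  1.94 -0.49  0.56  2.33]
shift/0.1 [0.128 0.01  0.119] turn [-0.0017 -0.0018 -0.0008] deg 0.2
wrist module 15052 [0.6286 0.1897] [204.4 100. ] 86.5 z [0.0334 0.0434 0.0465]
wrist base+fins 3132 [0.6467 0.1889] [109.3  40. ] 86.3 z [0.047  0.0505 0.0526]
wrist web 0
lip 7236 [0.6306 0.1878] [120.2  88. ] 86.4 0.0448
web 0
-1 -1 50 x -0.0726 -0.0622 y -0.0764 -0.0544 z 0.0064
-1 1 82 x -0.0723 -0.043 y 0.061 0.0772 z 0.0023
side module 649 [0.6189 0.1891] [203.6  74.3] 85.8 z [0.0319 0.0397 0.046 ]
side base+fins 57 [0.6371 0.1827] [96.1 21. ] 85.7 z [0.0471 0.049  0.052 ]
side web 0
```

View pics/w15.png

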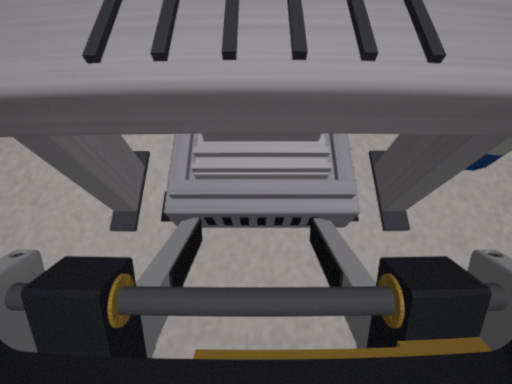

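View pics/d15.png

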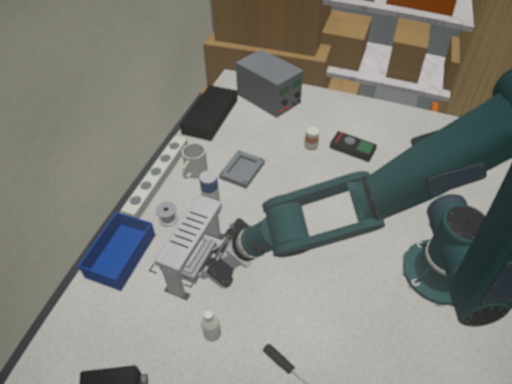

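Gate clear: body about 4 cm from the bar in the side view at (225,255). About 17 mm remains.

move_arm --increments '[[[0.8,0.03,0,0.023,0,0,0],[0.8,0.06,0,0.047,0,0,0],[0.8,0.09,0,0.07,0,0,0],[0.8,0.115,0,0.09,0,0,0],[0.8,0.13,0,0.1,0,0,0],[0.8,0.136,0,0.106,0,0,0],[0.8,0.136,0,0.106,0,0,0]]]'

```text
time: 22.13
tool_pos: [0.5052, 0.198, 0.1754]
ee_rot: [-3.138, -0.665, -0.067]
wrist_force: [-7.3, 0.3, 4.6]
width: 0.0753
```

```bash
python3 lin.py -.061 .0 .016 38; python3 look.py wrist w16 .689 .185; python3 look.py scene s16 .695 .187; python3 lips.py s16 .693 .185; python3 marks.py s16
python3 - <<'E'
import cv2
s=cv2.imread("pics/s16.png")[200:300,220:340];cv2.imwrite("pics/crop16.png",cv2.resize(s,None,fx=6,fy=6,interpolation=cv2.INTER_CUBIC))
E
```

```text
tip lamp -0.0613 0.0014
time 22.1333 tip [0.6279 0.1904 0.0187] w 0.0753 F [-7.3  0.3  4.6] q [ 0.34  0.11  1.91 -0.47  0.55  2.3 ]
shift/0.1 [-0.003  0.009  0.014] turn [-0.0015 -0.0014 -0.0006] deg 0.2
wrist module 9521 [0.6288 0.1894] [194.1  67.1] 86.1 z [0.0327 0.0387 0.0459]
wrist base+fins 18 [0.648  0.1967] [94.1  8.4] 84.3 z [0.0465 0.0466 0.0469]
wrist web 0
scene module 939 [0.6804 0.1808] [183.8 171.7] 46.5 z [0.0319 0.041  0.0466]
scene base+fins 130 [0.693  0.1795] [ 59.4 101.2] 1.3 z [0.0468 0.0486 0.0529]
scene web 83 [0.6903 0.1847] [80.5 12.8] 86.2 z [0.0805 0.0841 0.0862]
lip 95 [0.6911 0.1846] [120.2  89.5] 85.7 0.0432
web 55 [0.6896 0.1847] [80.5 11.3] 86.0 0.085
1 -1 7 x 0.0531 0.0694 y -0.077 -0.0531 z -0.0011
1 1 10 x 0.0445 0.0669 y 0.0523 0.0758 z 0.0002
```

View pics/crop16.png

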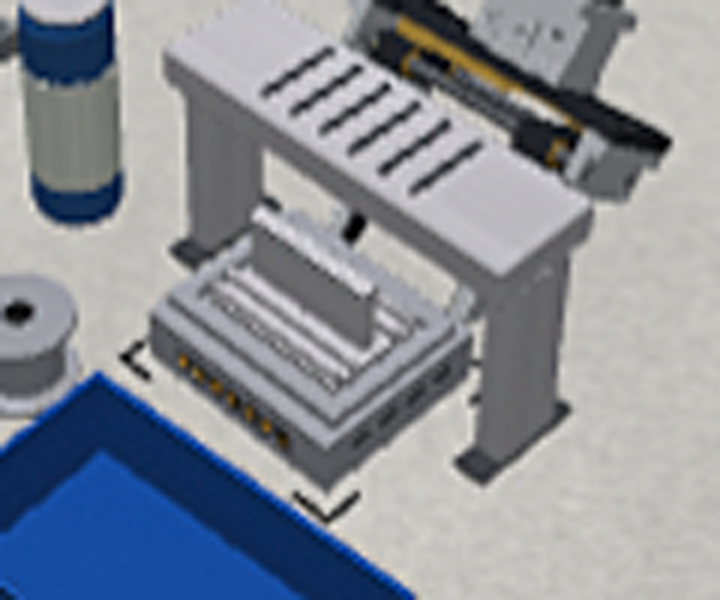

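View pics/w16.png

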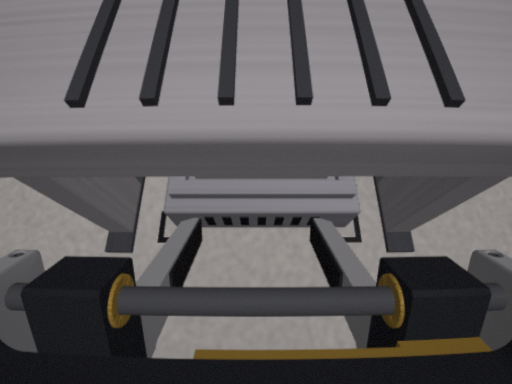

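The module stands within the marks, with a similar gap to the far corner marks (135,355) and (325,505) and to the near ones. I'll withdraw straight back.

move_arm --increments '[[[0.8,-0.02,0,-0.016,0,0,0],[0.8,-0.06,0,-0.047,0,0,0],[0.8,-0.15,0,-0.117,0,0,0],[0.8,-0.3,0,-0.234,0,0,0],[0.8,-0.5,0,-0.39,0,0,0],[0.8,-0.7,0,-0.55,0,0,0],[0.8,-0.8,0,-0.62,0,0,0],[0.8,-0.8,0,-0.62,0,0,0]]]'

```text
time: 22.9
tool_pos: [0.4016, 0.2044, 0.1736]
ee_rot: [-3.14, -0.665, -0.064]
wrist_force: [-0.4, -0.3, 0.0]
width: 0.0751
```

move_arm --increments '[[[0.8,0,0,-0.2,0,0,0],[0.8,0,0,-0.5,0,0,0],[0.8,0,0,-0.7,0,0,0],[0.8,0,0,-0.7,0,0,0],[0.8,0,0,-0.7,0,0,0],[0.8,0,0,-0.7,0,0,0]]]'

```text
time: 23.4
tool_pos: [0.3614, 0.2071, 0.2292]
ee_rot: [-3.139, -0.666, -0.066]
wrist_force: [0.2, 0.0, 0.2]
width: 0.0754
```

```bash
python3 lin.py -.061 .0 .016 38; for c in wrist scene side; do python3 look.py $c f_$c .689 .185; python3 lips.py f_$c .69 .185; python3 marks.py f_$c; done
python3 - <<'E'
import cv2,numpy as np
a=cv2.imread("pics/f_wrist.png")
b=cv2.imread("pics/f_scene.png")[200:300,220:340];b=cv2.resize(b,(461,384),interpolation=cv2.INTER_CUBIC)
cv2.imwrite("pics/fin.png",cv2.resize(np.hstack([a,b]),None,fx=.82,fy=.82))
E
```

```text
tip lamp -0.2052 0.0011
time 23.4 tip [0.4843 0.1996 0.0725] w 0.0754 F [0.2 0.  0.2] q [ 0.5  -0.25  2.11 -0.5   0.76  2.42]
shift/0.1 [0.798 0.009 1.326] turn [-0.0017 -0.0018 -0.0003] deg 0.2
wrist module 5867 [0.6856 0.1856] [194.2 106.9] 86.2 z [0.0331 0.0433 0.0466]
wrist base+fins 1424 [0.6862 0.1847] [89.5 58.4] 86.2 z [0.0469 0.0501 0.0526]
wrist web 0
lip 2803 [0.6848 0.1843] [120.2  86.2] 86.4 0.0446
web 0
-1 -1 196 x -0.0674 -0.0423 y -0.0762 -0.0451 z 0.0024
-1 1 182 x -0.0679 -0.0438 y 0.045 0.077 z 0.0025
1 -1 31 x 0.0818 0.0959 y -0.0929 -0.0763 z 0.0028
1 1 43 x 0.0421 0.0643 y 0.0733 0.0776 z 0.0017
scene module 916 [0.6908 0.1853] [216.3 112.4] 86.2 z [0.0322 0.0411 0.0466]
scene base+fins 124 [0.6849 0.184 ] [91.1 68.4] 85.8 z [0.0467 0.049  0.0531]
scene web 81 [0.6897 0.1839] [79.4 11.9] 85.6 z [0.0814 0.0836 0.086 ]
lip 68 [0.7092 0.1852] [ 87.  106.4] 27.5 0.0425
web 54 [0.6895 0.1838] [79.1 11.8] 86.0 0.0845
1 -1 7 x 0.0536 0.0658 y -0.0775 -0.058 z -0.0018
1 1 10 x 0.0448 0.0673 y 0.0544 0.0756 z 0.0005
side module 372 [0.6808 0.1921] [188.6 143.6] 31.3 z [0.0321 0.0367 0.0454]
side base+fins 6
side web 0
lip 27 [0.6478 0.194 ] [99.3  9. ] 86.4 0.0438
web 0
```

View pics/fin.png

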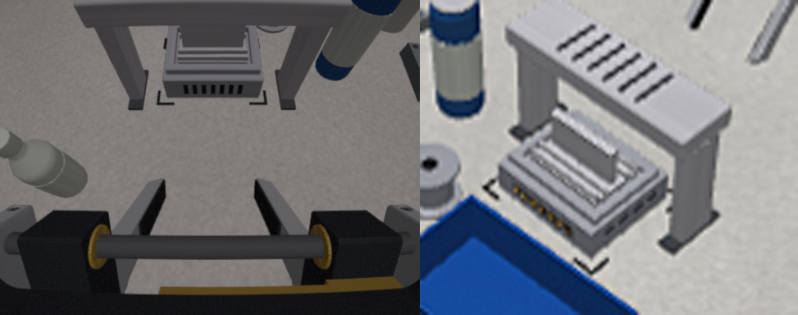

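```bash
python3 -c "
from bench import robot
print(robot.close_job(),robot.get_obs()['time'])"
```

```text
the job is handed in; nothing more can be done
the job is handed in; nothing more can be done
```

The module, with the heat sink in its bed, now stands square within the four corner marks. I handed the job in at about 23.6 s on the robot clock; no verdict was reported.

- **Placing:** I gripped the heat sink by its web, lowered it into the bed until I felt about 5 N, and let go. The wrist camera then showed it flat and about 1.5 mm off centre.
- **Pushing:** I slid the module sideways onto the lamp's axis with two fingers, turning it square, then pushed it in. For the last 100 mm the tool was tilted about 38° so it stayed clear of the light bar. A first try at a 50° tilt ran joint 6 to its limit, so I backed off to 38°.
- **Last checks:**
  - The module was about 2 mm or less from the spot's centre and square to within about 0.5°. The wrist view put it at -2 mm and the scene view at about 0 to +2 mm.
  - The heat sink was flat in its bed, about 1–2 mm off centre.
  - The arm was well clear and the wrist force was near zero.
- **Limits of the checks:** After I withdrew the arm, the module fit was clean only in part. The side view was blocked by the bar, and the scene view's fit of the bed lips and the wrist view's fit of the web failed. The position rests on the near lip edge, the web as the scene camera saw it, the fit just before withdrawal, and the marks. I judged the bystanders by eye only, and none appeared to have moved.

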